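# Pull a spent cassette from the reagent rack

## Task

Pull the reagent rack's chassis out until its slides lock, take the spent middle cassette out of the packed row by tipping it forward, and set it down upright, without dropping it, in the empty steel tray on the bench. Then hold the release pad down and slide the chassis fully home without slamming it, leaving the other four cassettes standing in their places and the rest of the bench undisturbed.

Things in the scene. Friction and masses are not known exactly. Their poses are not given: they have to be found in the camera images.
- rack: bench-top reagent rack: grey metal case 300 mm deep, 262 mm wide, 155 mm high, open in front, fixed. Origin on the bench under the middle of the case's front face; +x points into the case, away from the robot, +y left as seen from the robot. The chassis, an open-topped steel tray with an aluminium front panel (8 mm thick, 254 mm wide, top edge 125 mm above the bench), slides out along -x.
- chassis (a joint): travel of the chassis, m: 0 = fully home (panel's back against the case front), grows as it is pulled out. At 0.200 the slide lock snaps in behind its catch; end stop at 0.203. Slides with 3 to 6 N, some 3 N more over the catch. Once locked it goes back only with the release pad held down 7 mm or more for the first 25 mm of the return; the pad may then be let go.
- handle (a point): middle of the level pull handle on the front panel (moves with the chassis), 15 mm right of the rack's centre line: round steel bar 10 mm thick, 130 mm long along the rack's y, axis 108 mm above the bench and 42 mm in front of the panel; 37 mm clear between bar and panel, so closed fingers can hook down behind it.
- release_pad (a point): centre of the release pad's upper face (moves with pad and chassis): dark ribbed steel plate standing out from the panel near its left end, 32 mm along x from the panel's face outwards, 34 mm along y, 122 mm above the bench when free. Sprung: goes down 12 mm in all, 2.5 N at first, 7.5 N at the bottom. A finger on it, moved towards the case, meets the panel and so can push the chassis home.
- bay (a point): point on the chassis floor (26 mm above the bench) under the centre of the middle place of the row; moves with the chassis, axes as the rack's. Places are 37.5 mm apart along y. In front of the row an empty finger well, 66 mm from row to panel and 189 mm wide; 7 mm strips at the row's foot, front and back. Chassis out: 46 mm free behind the row, then a 101 mm high plate and the case.
- cassette3: the spent cassette: middle of five alike, 88 mm deep (its x, into the rack) x 36 mm thick (y) x 112 mm high, 0.15 to 0.3 kg, origin at the centre of its underside, mass centre 75 mm up. Neighbours 1.5 mm away: no finger fits between. Pulled forward by its top back edge it pivots on its front foot; past 31 deg it stays tipped, leaning at 36 deg on the panel, its upper part free in the well.
- cassette1: reagent cassette, the leftmost of five (place 1 from the left as seen from the robot), 88 mm deep (its x, into the rack) x 36 mm thick (y) x 112 mm high, white box with grey head, 0.22 kg; origin at the centre of its underside
- cassette2: reagent cassette, left of the middle of five (place 2 from the left as seen from the robot), 88 mm deep (its x, into the rack) x 36 mm thick (y) x 112 mm high, white box with grey head, 0.22 kg; origin at the centre of its underside
- cassette4: reagent cassette, right of the middle of five (place 4 from the left as seen from the robot), 88 mm deep (its x, into the rack) x 36 mm thick (y) x 112 mm high, white box with grey head, 0.22 kg; origin at the centre of its underside
- cassette5: reagent cassette, the rightmost of five (place 5 from the left as seen from the robot), 88 mm deep (its x, into the rack) x 36 mm thick (y) x 112 mm high, white box with grey head, 0.22 kg; origin at the centre of its underside
- tray: shallow empty steel tray on the bench to the right of the rack, fixed: 150 mm (its x) x 120 mm (its y) outside, 22 mm high, walls and floor 4 mm thick; origin at the centre of its underside, z up.
- beaker: glass beaker, 68 mm across, 95 mm high; a bystander, origin at its underside's centre
- amber_bottle: brown glass bottle with black cap, 72 mm across, 170 mm high; a bystander, origin at its underside's centre
- jar: white plastic jar, 60 mm across, 70 mm high; a bystander, origin at its underside's centre
- spatula: thin steel laboratory spatula lying on the bench, 190 mm long, 14 mm wide; a bystander, origin at its middle
- jug: white plastic jug with handle, 128 mm across, 211 mm high; a bystander, origin at its underside's centre
Not all that is in view belongs to the job. There is more than one size of the tray; the one meant has the size given above.

How it is judged:
By the outcome, as a careful person would: the job done as asked, in the order asked, and still so for the second after the job is handed in, with the robot touching nothing.
It also fails if it takes over 72 s, if anything falls off the work surface, if the arm or the gripper's body presses on something with over 40 N, if the wrist force passes 120 N, or if a joint passes its speed limit or range.

## Robot

A 6-joint arm with a two-finger parallel gripper is mounted at the origin on the work surface. World frame = base frame: x ahead of the robot, y to its left, z up, the work surface at z = 0. Lengths are in m, angles in degrees, forces in N, time in s.
With the tool pointing down it reaches from about 0.4 to 0.825 m from the base axis. Payload 7 kg.
Tool frame: the origin (TCP) lies at the very end of the fingers, on their centre line; the grasp point (between the pads) lies 19 mm behind it; x points along the fingers, z is the direction in which the jaws open and shut, and the axes are right-handed (so a half turn about x gives the same grasp; the last joint's range is limited). The gripper opens to 88 mm and grips with 3 to 60 N. Pads are 19 mm wide; open, the fingers measure 130 mm over their backs; the gripper's body (78 mm by 193 mm) begins 47 mm behind the grasp point.
Start: joints at [-47.779, 20.546, 0.682, 0, -70.136, -16.507], TCP at [0.293, -0.608, 0.227] pointing down, gripper open.
Joint ranges: [-176.03, 176.03], [-82.01, 121.73], [-58.28, 71.71], [-173.87, 95.51], [-174.79, -0.11], [-173.66, 173.66]. Speed limits (degrees/s): [136.94, 136.94, 172.46, 180, 180, 180].

## Interface

Orientations are given as [roll, pitch, yaw] about the fixed x, y, z axes, in that order (R = Rz(yaw) Ry(pitch) Rx(roll)).
In Python, from plant import sensors, cams, workorder gives the robot as it stands. The module is installed in compiled form; this text tells all that it offers.
- The arm moves only by the shell command python3 -m handwheel 'ROWS' [OPENING] [FORCE]. ROWS is JSON, one flat list of numbers, 4 for each row, row after row: the shift along the tool's x, y, z in cm, then the turn about the tool's x in degrees. A call has exactly 10 rows; each row is the pose to reach, as a shift and turn from the pose commanded when the call began, along the tool's axes at that moment; what a row does not reach only later rows make up. A row lasts 1/8 s, in which the tool goes at most 62.5 mm and 10.7 degrees, less where a joint would pass 70% of its speed; a pose out of reach is approached as far as the arm can. A call with a gripper value outside its range is refused whole. OPENING is the finger opening in cm, from 0 to 8.76, set as the call begins (- or left out, the last holds). The fingers move at their own pace and stop on an object; FORCE is the grip in N (left out, the last holds). Time passes only in rows, so rows that repeat a pose let the fingers close, or fill a call up. It gives the time, the measured TCP pose, the force and the opening at its end, in the units of the state.
- sensors.get_state(): the state, without advancing time (a new reading comes with each control period).
- cams.capture(name): name is "scene" or "top" or "wrist"; returns a dict with "image" (480x640x3 uint8, red, green, blue), "fov_y" (degrees; the focal length in pixels is half the picture's height over the tangent of half this angle, whatever the lens; pixels are square), "cx", "cy" (the principal point, pixels), "xyz" and "rotation" of the camera in the world. Camera axes: x right, y down, z forward; pixel columns grow to the right and rows downward; lengths in m; the calibration is good to about 2 mm. A picture is of the moment at which its call begins. There is no depth.
- workorder.close_job(): hands the job in, once; it reports no verdict.
The state is a dict: "time_s": time; "joints": joint angles; "qd": joint speeds; "joint_torque": joint torques, N m; "tcp_pos": TCP position; "eef_rot": TCP orientation; "contact_force": force on the tool from outside, world axes, zero at the start; "moment": the same for the moment, N m; "gripper_width": finger opening in m.
Only numpy, scipy, OpenCV 4.12 (cv2) and the standard library are available. Lean on these libraries where they do the work, as an engineer would, in place of code of your own. Each camera call takes 0.05 s, during which the arm holds its last target.

## Working session

There is one attempt and no reset: what is moved stays moved. The work goes in short steps, Python scripts to look and compute and a shell command to move; the robot and the scene stay as the last step left them, time stands still between calls to the robot, and variables do not carry over. Pictures are saved under pics/ and viewed, and the job is handed in when it is done.

```bash
mkdir -p pics; ls
python3 - <<'E'
from plant import sensors,cams
import cv2
print(sensors.get_state())
for n in ["scene","top","wrist"]:
    c=cams.capture(n); cv2.imwrite(f"pics/{n}0.png",c["image"][:,:,::-1]); print(n,c["fov_y"],c["cx"],c["cy"],c["xyz"],c["rotation"])
E
```

```text
pics
{'time_s': 0.0, 'joints': array([-4.77780144e+01,  2.05898825e+01,  6.33562249e-01, -2.14202121e-02,
       -7.01371527e+01, -1.65087639e+01]), 'qd': array([ 0.03516603, -0.08510967,  0.03361155,  0.09734098, -0.02260974,
        0.06269477]), 'joint_torque': array([ 1.93058106e-03, -5.82721531e+01,  2.93064827e+01,  6.99710637e+00,
        7.12580950e-03, -1.54967652e-04]), 'tcp_pos': array([ 0.29264005, -0.60770505,  0.22563453]), 'eef_rot': array([  4.35317388,  89.90438202, 120.05910127]), 'contact_force': array([-0.17009504, -0.56568844, -0.9946329 ]), 'moment': array([0.04633382, 0.03745829, 0.03682377]), 'gripper_width': 0.0874057170221393}
scene 57.01174016762122 321.9103759405794 235.25096029235178 [0.26814934 0.38925952 1.18329576] [-1.60478622e+02  1.80547733e-02 -1.38728835e+02]
top 51.19495984374973 309.4416454413635 252.19416390049454 [0.43089437 0.09752332 1.21642048] [-1.75092413e+02  2.06105465e-02 -8.88019035e+01]
wrist 67.10639236406065 312.18338848085756 237.05549803498536 [ 0.22603752 -0.63975769  0.38515775] [ 1.63956966e+02 -8.37092185e-02  1.15646728e+02]
```

View pics/scene0.png

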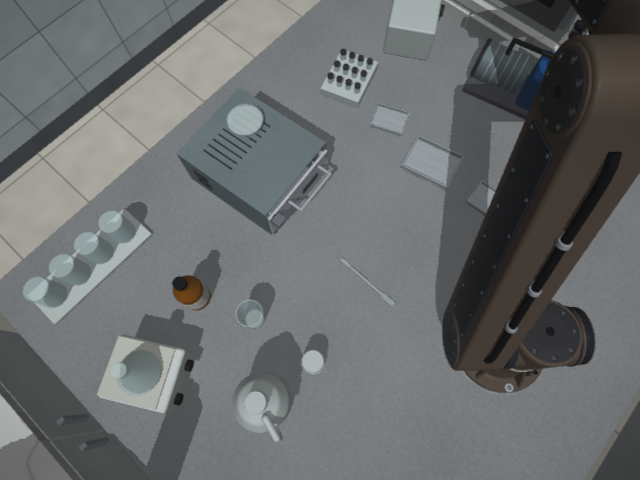

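View pics/top0.png

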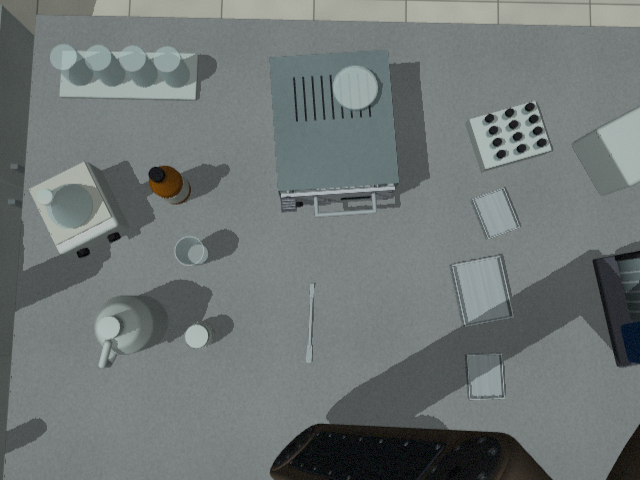

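View pics/wrist0.png

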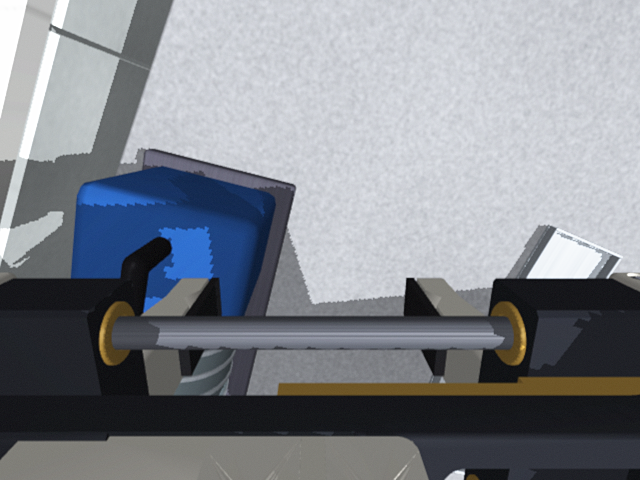

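```bash
cat > h.py <<'E'
import numpy as np, cv2
from scipy.spatial.transform import Rotation as R
from plant import sensors,cams
def cal(c):
    f=240/np.tan(np.radians(c["fov_y"]/2)); return f,c["cx"],c["cy"],np.array(c["xyz"]),R.from_euler("xyz",c["rotation"],degrees=True).as_matrix()
def pt(c,u,v,z):
    f,cx,cy,p,M=cal(c); d=M@np.array([(u-cx)/f,(v-cy)/f,1]); return p+d*(z-p[2])/d[2]
def px(c,P):
    f,cx,cy,p,M=cal(c); q=M.T@(np.array(P)-p); return np.array([cx+f*q[0]/q[2],cy+f*q[1]/q[2]])
def save(c,name,box=None,s=1):
    im=c["image"][:,:,::-1]
    if box: im=im[box[1]:box[3],box[0]:box[2]]
    cv2.imwrite("pics/"+name,cv2.resize(im,None,fx=s,fy=s,interpolation=cv2.INTER_CUBIC))
E
python3 - <<'E'
from h import *
import pickle
c=cams.capture("top"); pickle.dump(c,open("top.pkl","wb"))
save(c,"rackcrop.png",(260,170,410,225),5)
save(c,"traycrop.png",(440,180,560,410),2.5)
c2=cams.capture("scene");pickle.dump(c2,open("scene.pkl","wb"))
save(c2,"rackcrop2.png",(250,130,350,240),5)
E
```

```text
(no output)
```

View pics/rackcrop.png

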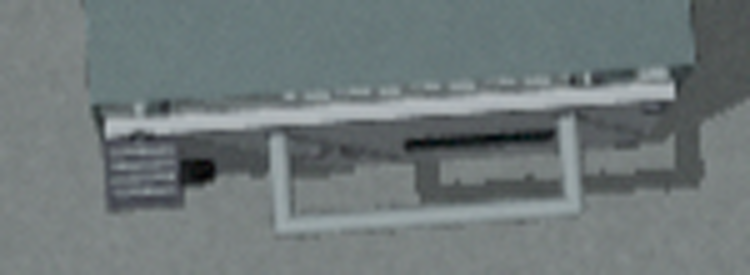

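View pics/traycrop.png

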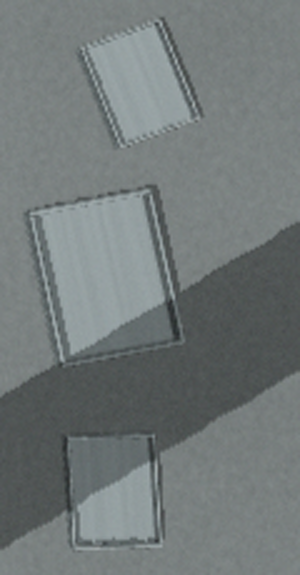

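View pics/rackcrop2.png

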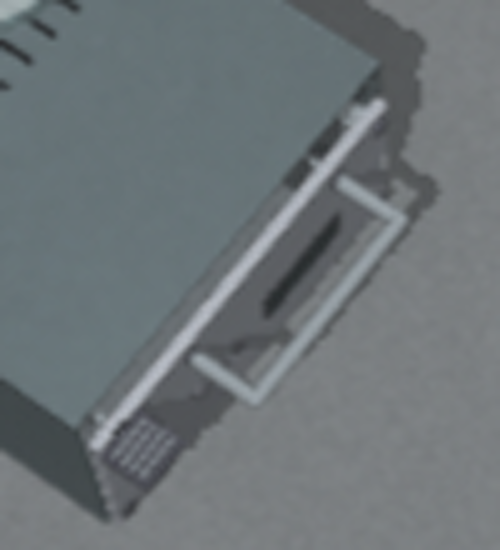

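Run:
```python
from h import *
import pickle
c=pickle.load(open("top.pkl","rb"));s=pickle.load(open("scene.pkl","rb"))
def show(n,c,a,b,z):
    A=pt(c,*a,z);B=pt(c,*b,z);d=A-B
    print(n,A.round(4),B.round(4),"mid",((A+B)/2).round(4),"len",np.linalg.norm(d).round(4),"yaw",np.degrees(np.arctan2(-d[0],d[1])).round(2))
show("handle top",c,(316.8,215.4),(375.2,211.6),.108)
show("handle scn",s,(301,209.2),(330.4,173.4),.108)
show("panel top",c,(281.4,195.6),(394.4,188.4),.125)
show("panel scn",s,(250+96/5,130+443/5),(250+377/5,130+104/5),.125)
show("case top",c,(278.4,190.8),(398.4,183),.155)
show("pad front",c,(260+108/5,170+208/5),(260+184/5,170+203/5),.122)
# trays: corners in crop/2.5 + (440,180)
T={"A":[(80,48),(160,20),(202,118),(124,147)],"B":[(28,211),(153,187),(183,341),(62,364)],"C":[(66,435),(155,435),(162,547),(75,549)]}
for n,q in T.items():
    P=[pt(c,440+u/2.5,180+v/2.5,.022) for u,v in q]
    print(n,[np.linalg.norm(P[i]-P[(i+1)%4]).round(4) for i in range(4)],np.mean(P,0).round(4),"yaw",np.degrees(np.arctan2(*(P[0]-P[3])[[1,0]])).round(2),np.degrees(np.arctan2(*(P[1]-P[2])[[1,0]])).round(2))
for n,u,v in [("spat",311,285),("spat2",309,358),("beaker",191,260),("jar",198,345)]: print(n,pt(c,u,v,0).round(3))
```

```text
handle top [0.6089 0.0852 0.108 ] [ 0.6202 -0.0452  0.108 ] mid [0.6145 0.02   0.108 ] len 0.1309 yaw 4.95
handle scn [0.6094 0.0845 0.108 ] [ 0.6201 -0.0462  0.108 ] mid [0.6148 0.0191 0.108 ] len 0.1312 yaw 4.69
panel top [0.6487 0.1644 0.125 ] [ 0.67   -0.0849  0.125 ] mid [0.6593 0.0397 0.125 ] len 0.2502 yaw 4.89
panel scn [0.6479 0.1628 0.125 ] [ 0.6698 -0.0823  0.125 ] mid [0.6589 0.0402 0.125 ] len 0.2461 yaw 5.1
case top [0.653  0.1693 0.155 ] [ 0.6754 -0.0885  0.155 ] mid [0.6642 0.0404 0.155 ] len 0.2587 yaw 4.97
pad front [0.6135 0.1632 0.122 ] [0.6164 0.1297 0.122 ] mid [0.615  0.1465 0.122 ] len 0.0336 yaw 5.0
A [np.float64(0.0828), np.float64(0.1026), np.float64(0.0808), np.float64(0.104)] [ 0.637  -0.3486  0.022 ] yaw 23.54 22.45
B [np.float64(0.1223), np.float64(0.1481), np.float64(0.1171), np.float64(0.1476)] [ 0.4515 -0.3133  0.022 ] yaw 12.38 10.37
C [np.float64(0.0837), np.float64(0.1032), np.float64(0.0813), np.float64(0.1051)] [ 0.2498 -0.3191  0.022 ] yaw 4.24 2.94
spat [0.456 0.095 0.   ]
spat2 [0.281 0.096 0.   ]
beaker [0.51  0.388 0.   ]
jar [0.306 0.363 0.   ]
```

```bash
cat >> h.py <<'E'
YAW=4.95
u=np.array([np.cos(np.radians(YAW)),np.sin(np.radians(YAW)),0]); v=np.array([-u[1],u[0],0])
O=np.array([.6635,.0395,0])
def rk(rx,ry,z): return O+u*rx+v*ry+np.array([0,0,z])
def to(P,psi):
    s=sensors.get_state(); M=R.from_euler("xyz",s["eef_rot"],degrees=True).as_matrix()
    d=M.T@(np.array(P)-s["tcp_pos"]); cur=np.degrees(np.arctan2(M[1,2],M[0,2]))
    print("shift cm",(d*100).round(2),"turn",round((cur-psi+180)%360-180,2),"| t",s["time_s"],"tcp",s["tcp_pos"].round(4),"psi",round(cur,2),"down",M[:,0].round(4))
E
python3 -c "
from h import *
to([.6381,.0216,.18],94.95)"
```

```text
shift cm [  4.64 -58.43  41.74] turn 20.76 | t 0.25 tcp [ 0.2928 -0.608   0.2261] psi 115.71 down [-4.e-04  6.e-04 -1.e+00]
```

Candidates for the tray in the top view are (496,213) at 82×103 mm, (482,290) at 120×148 mm and (486,376) at 82×104 mm. I choose (482,290) by its size. The ribbed plate at (290,204) is the release pad, and the bar from (317,215) to (375,212) is the handle. The crops confirm both.

```bash
python3 -m handwheel '[0,-3,2.1,2, 0,-8,5.7,5, 0.5,-13,9.3,8, 1,-18,12.9,10, 1,-23,16.4,13, 1,-28,20,16, 1,-33,23.6,18, 1,-38,27.1,20.8, 1,-43,30.7,20.8, 1,-48,34.3,20.8]' 0; python3 -c "
from h import *
to([.6381,.0216,.13],94.95)"
```

```text
time_s: 1.5
tcp_pos: [0.5772, -0.0889, 0.2168]
eef_rot: [-92.3, 90.0, 2.6]
contact_force: [0.6, -0.8, 1.0]
gripper_width: 0.0011
shift cm [ 8.69 -7.01 10.48] turn -0.02 | t 1.5 tcp [ 0.5772 -0.0889  0.2168] psi 94.93 down [ 5.e-04  0.e+00 -1.e+00]
```

```bash
python3 -m handwheel '[1,-2,3,0, 2,-4,6,0, 4,-6,9,0, 6,-7,10.5,0, 7,-7,10.5,0, 8,-7,10.5,0, 8.7,-7,10.5,0, 8.7,-7,10.5,0, 8.7,-7,10.5,0, 8.7,-7,10.5,0]'
python3 - <<'E'
from h import *
to([.6381,.0216,.098],94.95)
c=cams.capture("top"); save(c,"t1.png",(260,130,420,250),5)
w=cams.capture("wrist"); save(w,"w1.png")
print(px(c,[.6381,.0216,.13]))
E
```

```text
time_s: 2.75
tcp_pos: [0.6375, 0.0197, 0.1302]
eef_rot: [-79.1, 89.9, 15.8]
contact_force: [-0.4, -0.4, 0.3]
gripper_width: 0.0006
shift cm [ 3.22 -0.07  0.19] turn -0.05 | t 2.75 tcp [0.6375 0.0197 0.1302] psi 94.9 down [ 1.e-03  3.e-04 -1.e+00]
[346.16329739 201.24038067]
```

View pics/t1.png

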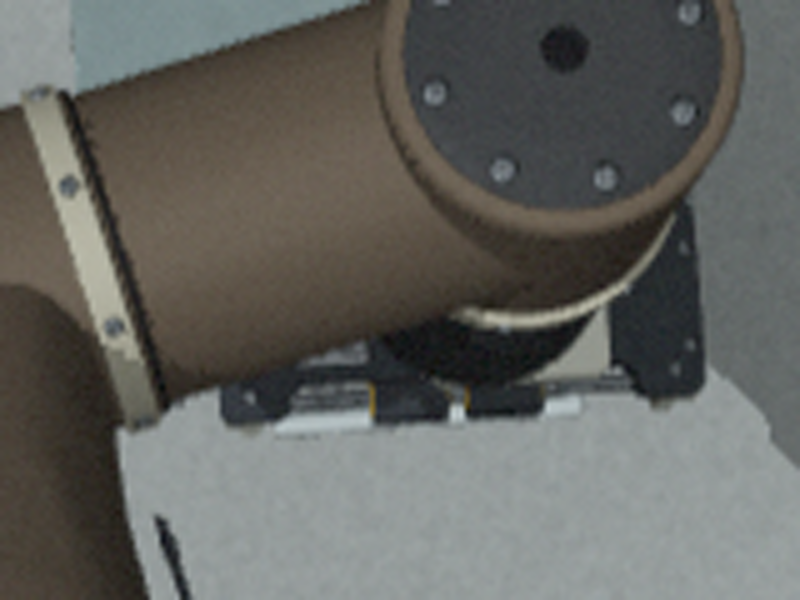

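View pics/w1.png

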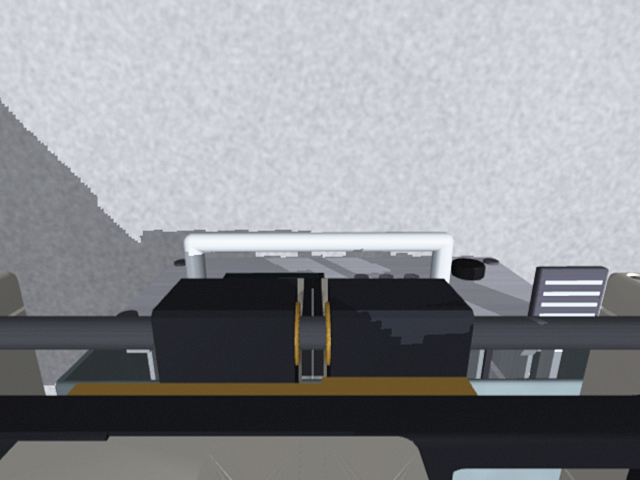

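```bash
python3 -m handwheel '[0.8,0,0.2,0, 1.6,0,0.2,0, 2.4,0,0.2,0, 3.2,0,0.2,0, 3.2,0.3,0.2,0, 3.2,0.6,0.2,0, 3.2,0.9,0.2,0, 3.2,1.2,0.2,0, 3.2,1.5,0.2,0, 3.2,1.9,0.2,0]'
python3 - <<'E'
from h import *
to([.6381,.0216,.098],94.95)
w=cams.capture("wrist"); save(w,"w2.png")
E
```

```text
time_s: 4.1
tcp_pos: [0.6183, 0.0202, 0.0979]
eef_rot: [-83.5, 90.0, 11.5]
contact_force: [3.4, 0.2, -0.7]
gripper_width: 0.0001
shift cm [-0.01 -1.99 -0.03] turn -0.03 | t 4.1 tcp [0.6183 0.0202 0.0979] psi 94.92 down [ 8.e-04  2.e-04 -1.e+00]
```

View pics/w2.png

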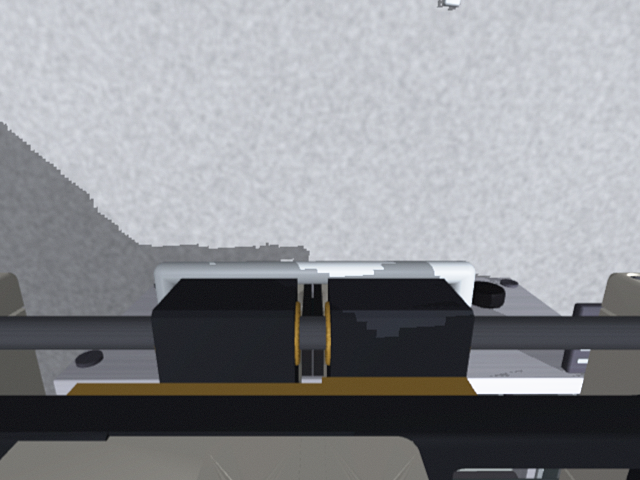

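```bash
python3 -m handwheel '[0,1,0,0, 0,3,0,0, 0,5.4,0,0, 0,7.8,0,0, 0,10.2,0,0, 0,12.6,0,0, 0,14.6,0,0, 0,16,0,0, 0,17,0,0, 0,17.6,0,0]'
python3 - <<'E'
from h import *
to([.6381,.0216,.098],94.95)
w=cams.capture("top"); save(w,"t3.png",(230,130,450,295),3.6)
E
```

```text
time_s: 5.4
tcp_pos: [0.4442, 0.0053, 0.0982]
eef_rot: [-90.5, 89.8, 4.5]
contact_force: [7.3, -2.5, -3.1]
gripper_width: 0.0001
shift cm [  0.08 -19.46  -0.05] turn 0.02 | t 5.4 tcp [0.4442 0.0053 0.0982] psi 94.97 down [ 3.3e-03  3.0e-04 -1.0e+00]
```

View pics/t3.png

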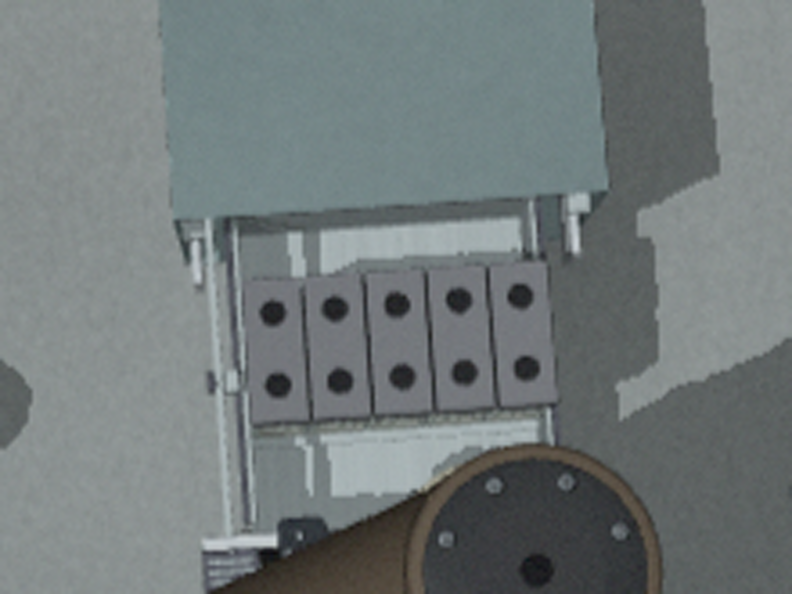

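```bash
python3 -m handwheel '[0,0.3,0,0, 0,0.6,0,0, 0,0.9,0,0, 0,1.1,0,0, 0,1.3,0,0, 0,1.4,0,0, 0,1.5,0,0, 0,1.6,0,0, 0,1.6,0,0, 0,1.6,0,0]'
python3 - <<'E'
from h import *
to([.6381,.0216,.098],94.95)
w=cams.capture("top"); save(w,"t4.png",(230,130,450,295),3.6)
E
```

```text
time_s: 6.7
tcp_pos: [0.4305, 0.0044, 0.0983]
eef_rot: [-86.4, 89.6, 8.6]
contact_force: [18.2, -6.4, -11.5]
gripper_width: 0.0005
shift cm [  0.16 -20.83  -0.1 ] turn 0.05 | t 6.7 tcp [0.4305 0.0044 0.0983] psi 95.0 down [ 0.0063  0.001  -1.    ]
```

View pics/t4.png

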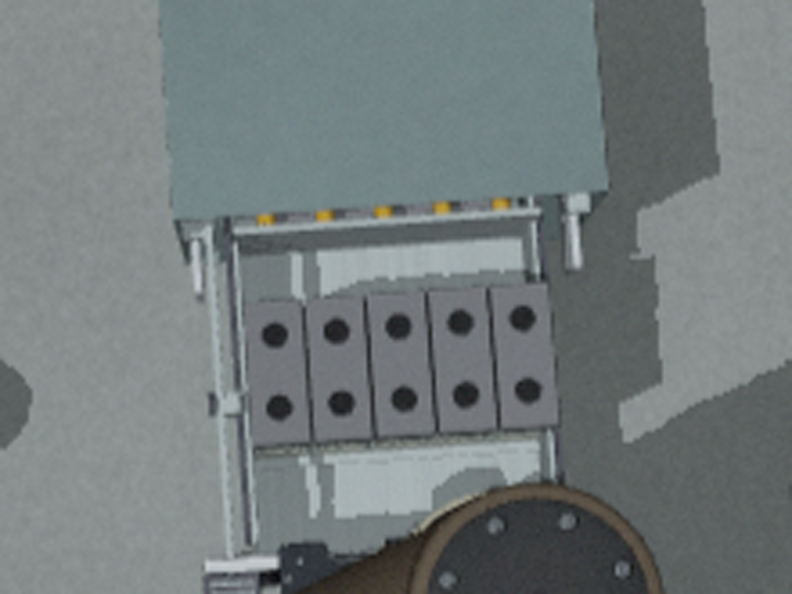

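Run:
```python
from h import *
import pickle
c=pickle.load(open("top.pkl","rb"))
def P(a,b,z): 
    p=pt(c,230+a/3.6,130+b/3.6,z)-O; return (p@u).round(4),(p@v).round(4)
print("c3 back",P(367,295,.138),P(426,291,.138),"front",P(374,437,.138),P(434,434,.138))
print("row corners",P(246,301,.138),P(547,284,.138),P(557,427,.138),P(254,446,.138))
print("panel left end centre",P(206,568,.125), "case front",P(172,219,.155),P(607,190,.155))
```

```text
c3 back (np.float64(-0.0498), np.float64(0.0176)) (np.float64(-0.0497), np.float64(-0.0181)) front (np.float64(-0.136), np.float64(0.0194)) (np.float64(-0.1366), np.float64(-0.0167))
row corners (np.float64(-0.0487), np.float64(0.0908)) (np.float64(-0.0502), np.float64(-0.0915)) (np.float64(-0.1372), np.float64(-0.0907)) (np.float64(-0.1367), np.float64(0.0916))
panel left end centre (np.float64(-0.2075), np.float64(0.1254)) case front (np.float64(0.0008), np.float64(0.1315)) (np.float64(0.0013), np.float64(-0.129))
```

```bash
python3 -m handwheel '[0,-0.5,0,0, -0.2,-1,0,0, -1.5,-1.2,0,0, -4,-1.2,0,0, -7,-1.2,0,0, -9.5,-2,0,0, -11,-5,0,0, -11,-9,0,0, -11,-13,0,0, -11,-16,0,0]'
python3 - <<'E'
from h import *
to(rk(-.024,-.058,.17),94.95)
w=cams.capture("scene"); save(w,"s5.png",(200,110,400,270),4)
w=cams.capture("wrist"); save(w,"w5.png")
E
```

```text
time_s: 8.0
tcp_pos: [0.5874, 0.0174, 0.2083]
eef_rot: [69.8, 90.0, 164.7]
contact_force: [0.1, -0.2, 0.0]
gripper_width: 0.0002
shift cm [ 3.83 -5.38 -4.25] turn -0.05 | t 8.0 tcp [0.5874 0.0174 0.2083] psi 94.9 down [-2.e-04  0.e+00 -1.e+00]
```

View pics/s5.png

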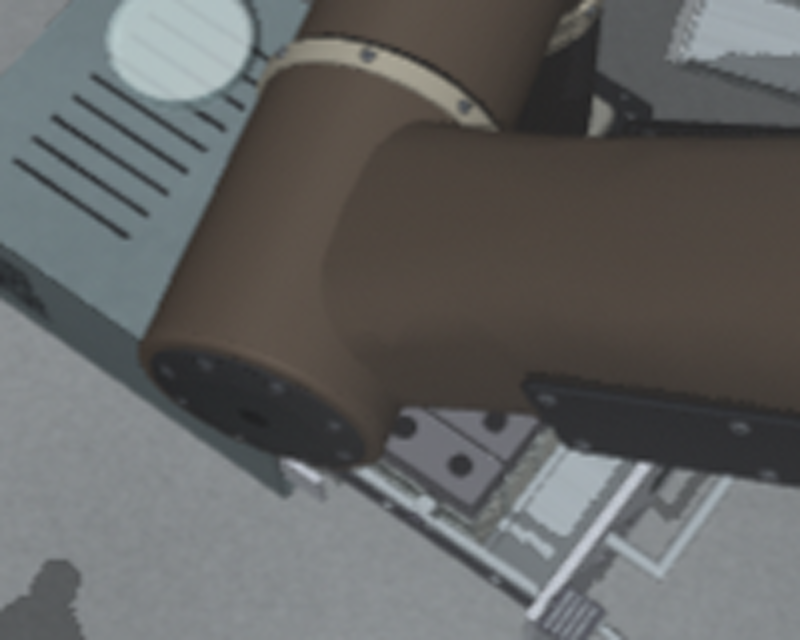

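View pics/w5.png

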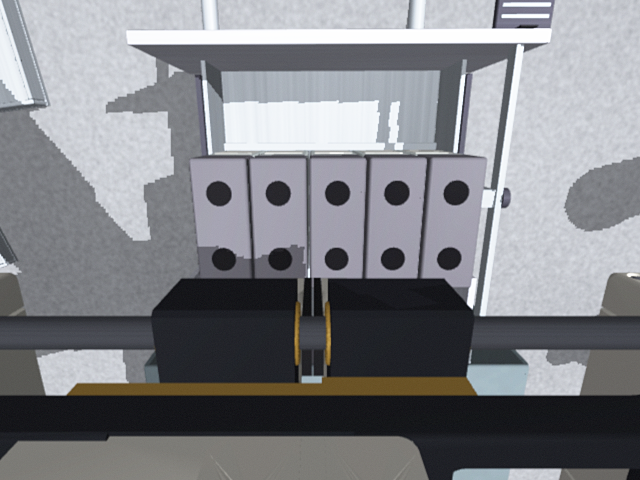

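```bash
python3 -m handwheel '[0,-1.5,-1.2,0, 0,-3,-2.4,0, 0,-4.5,-3.6,0, 0.2,-5.4,-4.25,0, 1,-5.4,-4.25,0, 2,-5.4,-4.25,0, 3,-5.4,-4.25,0, 3.8,-5.4,-4.25,0, 3.8,-5.4,-4.25,0, 3.8,-5.4,-4.25,0]' 8.76
python3 - <<'E'
from h import *
to(rk(-.024,-.058,.118),94.95)
w=cams.capture("wrist"); save(w,"w6.png")
w=cams.capture("top"); save(w,"t6.png",(230,130,450,295),3.6)
E
```

```text
time_s: 9.35
tcp_pos: [0.6439, -0.0202, 0.1699]
eef_rot: [-100.5, 90.0, -5.6]
contact_force: [0.8, -0.4, -0.1]
gripper_width: 0.0869
shift cm [ 5.19 -0.07 -0.02] turn -0.02 | t 9.35 tcp [ 0.6439 -0.0202  0.1699] psi 94.93 down [ 5.e-04 -0.e+00 -1.e+00]
```

View pics/w6.png

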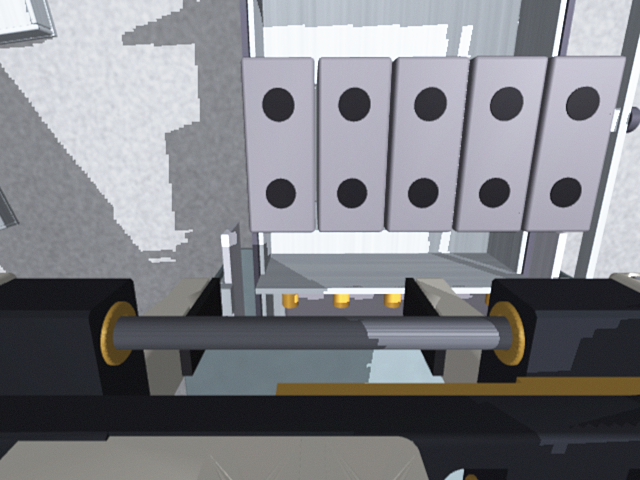

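View pics/t6.png

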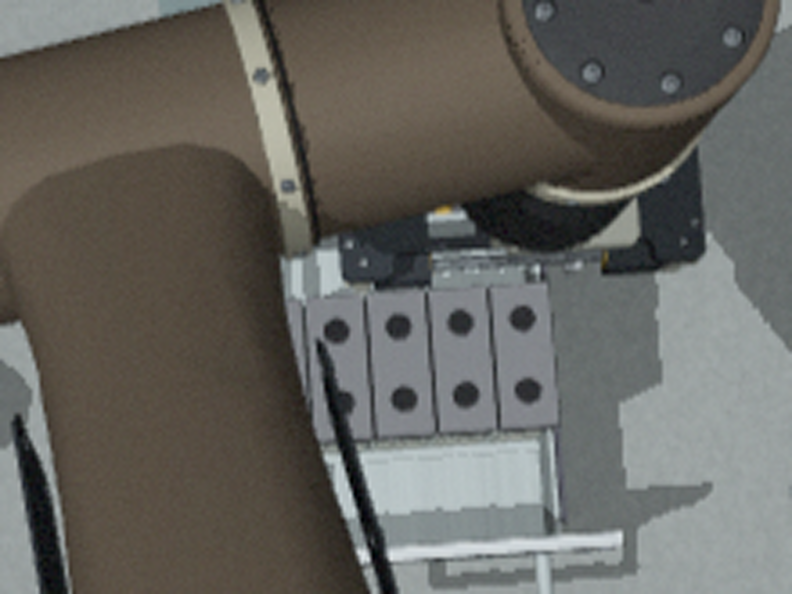

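Run:
```python
from h import *
import pickle
c=pickle.load(open("top.pkl","rb")); w=cams.capture("wrist")
def ray(c,a,b):
    f,cx,cy,p,M=cal(c); d=M@np.array([(a-cx)/f,(b-cy)/f,1]); return p,d/np.linalg.norm(d)
def tri(a,b):
    p,d=a;q,e=b
    A=np.stack([d,-e],1); t=np.linalg.lstsq(A,q-p,rcond=None)[0]; X=p+t[0]*d;Y=q+t[1]*e; m=(X+Y)/2
    return ((m-O)@u).round(4),((m-O)@v).round(4),m[2].round(4),np.linalg.norm(X-Y).round(4)
print("tab",tri(ray(c,230+573/3.6,130+268/3.6),ray(w,228,230)))
print("c3 back-left",tri(ray(c,230+367/3.6,130+295/3.6),ray(w,458,231)))
print("panel right end", tri(ray(c,230+622/3.6,130+541/3.6),ray(w,228,230))) 
s=sensors.get_state(); M=R.from_euler("xyz",s["eef_rot"],degrees=True).as_matrix()
for z in (.0435,.0645,-.0435,-.0645):
  for y in (.0095,-.0095):
    print(z,y,px(w,s["tcp_pos"]+M@[0,y,z]).round(0), px(w,s["tcp_pos"]+M@[-.04,y,z]).round(0))
for r in (-.0465,-.0495): print(px(w,rk(r,.018,.138)),px(w,rk(r,-.018,.138)))
```

```text
tab (np.float64(-0.0304), np.float64(-0.1191), np.float64(0.0732), np.float64(0.0))
c3 back-left (np.float64(-0.0508), np.float64(0.018), np.float64(0.1492), np.float64(0.0017))
panel right end (np.float64(-0.2129), np.float64(0.0152), np.float64(0.7402), np.float64(0.0533))
0.0435 0.0095 [403. 275.] [429. 316.]
0.0435 -0.0095 [400. 311.] [425. 361.]
0.0645 0.0095 [448. 275.] [487. 316.]
0.0645 -0.0095 [444. 311.] [480. 361.]
-0.0435 0.0095 [219. 275.] [192. 316.]
-0.0435 -0.0095 [222. 311.] [197. 361.]
-0.0645 0.0095 [175. 275.] [135. 316.]
-0.0645 -0.0095 [179. 311.] [142. 361.]
[449.58292188 231.75259971] [383.90429855 231.84755554]
[450.15298084 226.4502965 ] [384.19770657 226.54630845]
```

```bash
python3 -m handwheel '[1,0,0,0, 2,0,0,0, 3,0,0,0, 4,0,0,0, 4.7,0,0,0, 5.1,0,0,0, 5.1,0.5,0,0, 5.1,0.9,0,0, 5.1,1.2,0,0, 5.1,1.5,0,0]'
python3 - <<'E'
from h import *
to(rk(-.024,-.058,.118),94.95)
w=cams.capture("wrist"); save(w,"w7.png")
E
```

```text
time_s: 10.75
tcp_pos: [0.6309, -0.0213, 0.1203]
eef_rot: [-89.0, 89.7, 5.9]
contact_force: [3.8, 0.5, 4.2]
gripper_width: 0.0877
shift cm [ 0.24 -1.37 -0.02] turn -0.02 | t 10.75 tcp [ 0.6309 -0.0213  0.1203] psi 94.93 down [ 5.2e-03  5.0e-04 -1.0e+00]
```

View pics/w7.png

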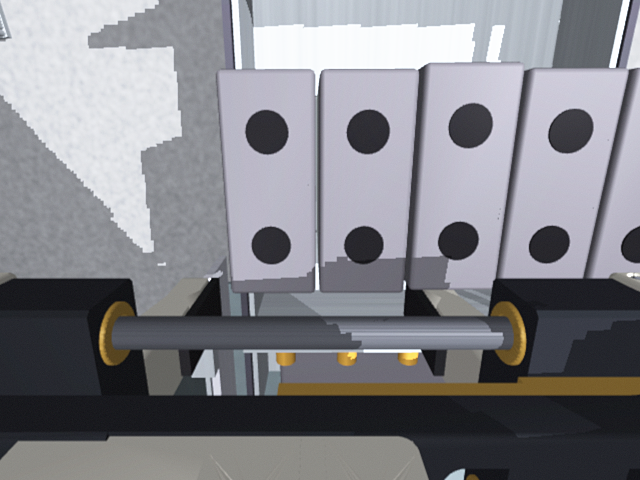

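```bash
python3 -m handwheel '[-0.3,0.3,0,0, -0.6,0.6,0,0, -0.9,1,0,0, -1.2,1.4,0,0, -1.5,1.9,0,0, -1.8,2.4,0,0, -2.0,2.9,0,0, -2.3,3.4,0,0, -2.45,3.9,0,0, -2.65,4.4,0,0]'
python3 - <<'E'
from h import *
to(rk(-.024,-.058,.118),94.95)
w=cams.capture("wrist"); save(w,"w8.png")
E
```

```text
time_s: 12.05
tcp_pos: [0.5841, -0.0255, 0.1448]
eef_rot: [93.7, 89.9, -171.4]
contact_force: [0.6, 0.3, 2.1]
gripper_width: 0.0879
shift cm [ 2.68 -6.08 -0.01] turn -0.04 | t 12.05 tcp [ 0.5841 -0.0255  0.1448] psi 94.91 down [-1.1e-03 -2.0e-04 -1.0e+00]
```

View pics/w8.png

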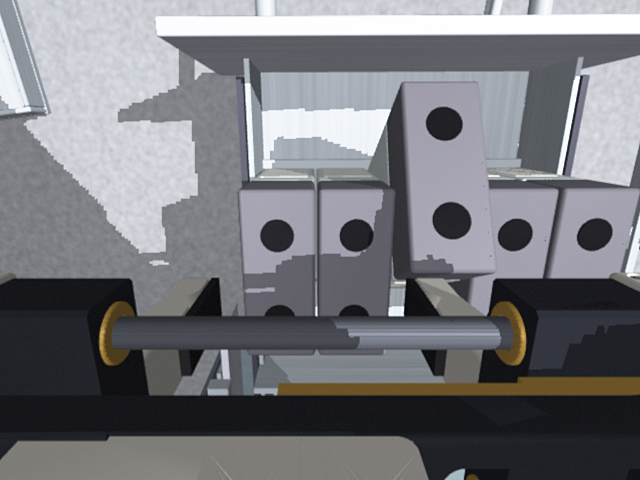

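```bash
python3 -m handwheel '[-0.1,0.4,0,0, -0.2,0.8,0,0, -0.3,1.1,0,0, -0.4,1.4,0,0, -0.45,1.7,0,0, -0.5,2.0,0,0, -0.6,2.3,0,0, -0.6,2.5,0,0, -0.6,2.5,0,0, -0.6,2.5,0,0]'
python3 - <<'E'
from h import *
to(rk(-.024,-.058,.118),94.95)
w=cams.capture("wrist"); save(w,"w9.png")
E
```

```text
time_s: 13.35
tcp_pos: [0.5601, -0.0275, 0.1511]
eef_rot: [-135.4, 90.0, -40.5]
contact_force: [-0.4, 1.0, 0.1]
gripper_width: 0.0879
shift cm [ 3.31 -8.48 -0.01] turn -0.03 | t 13.35 tcp [ 0.5601 -0.0275  0.1511] psi 94.92 down [ 0. -0. -1.]
```

View pics/w9.png

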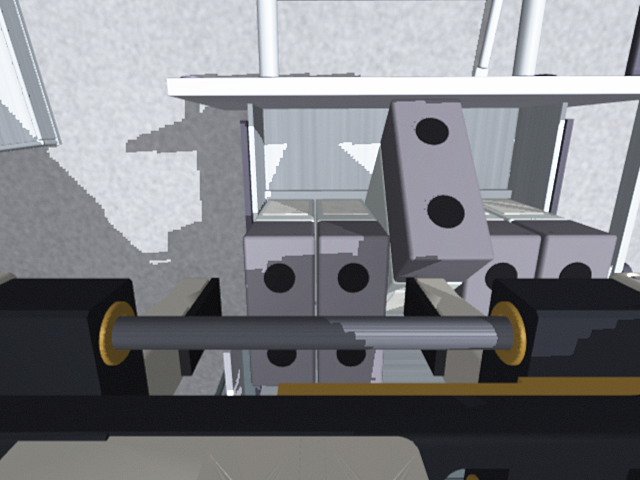

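```bash
python3 -c "
from h import *
to(rk(-.159,.0005,.195),94.95)"
```

```text
shift cm [-4.4   5.02  5.83] turn -0.03 | t 13.4 tcp [ 0.5601 -0.0275  0.151 ] psi 94.92 down [-0. -0. -1.]
```

```bash
python3 -m handwheel '[-1.5,-0.3,0,0, -3.5,-0.3,0,0, -4.4,-0.3,0,0, -4.4,0.5,1.5,0, -4.4,1.8,3,0, -4.4,3.2,4.5,0, -4.4,4.5,5.8,0, -4.4,5,5.8,0, -4.4,5,5.8,0, -4.4,5,5.8,0]' 6.4
python3 - <<'E'
from h import *
import pickle
to(rk(-.159,.0005,.112),94.95)
w=cams.capture("wrist"); save(w,"w10.png"); pickle.dump(w,open("w10.pkl","wb"))
w=cams.capture("top"); save(w,"t10.png",(230,130,450,295),3.6)
w=cams.capture("scene"); save(w,"s10.png",(200,110,400,270),4)
E
```

```text
time_s: 14.65
tcp_pos: [0.5055, 0.0259, 0.1951]
eef_rot: [-105.3, 90.0, -10.4]
contact_force: [-0.7, -0.1, -0.3]
gripper_width: 0.064
shift cm [8.31 0.04 0.05] turn -0.04 | t 14.65 tcp [0.5055 0.0259 0.1951] psi 94.91 down [ 2.e-04 -0.e+00 -1.e+00]
```

View pics/w10.png

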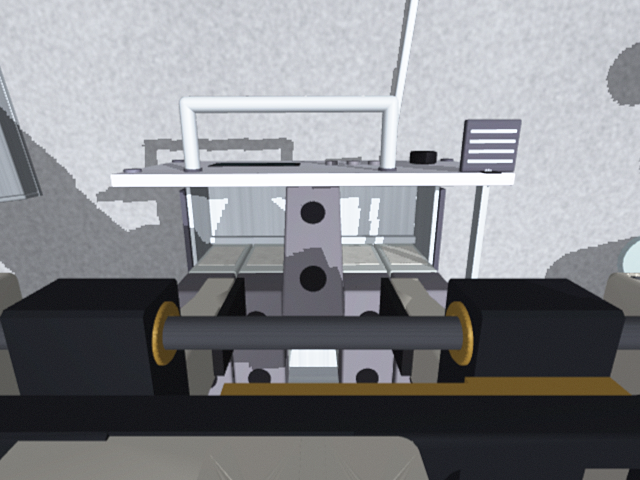

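View pics/t10.png

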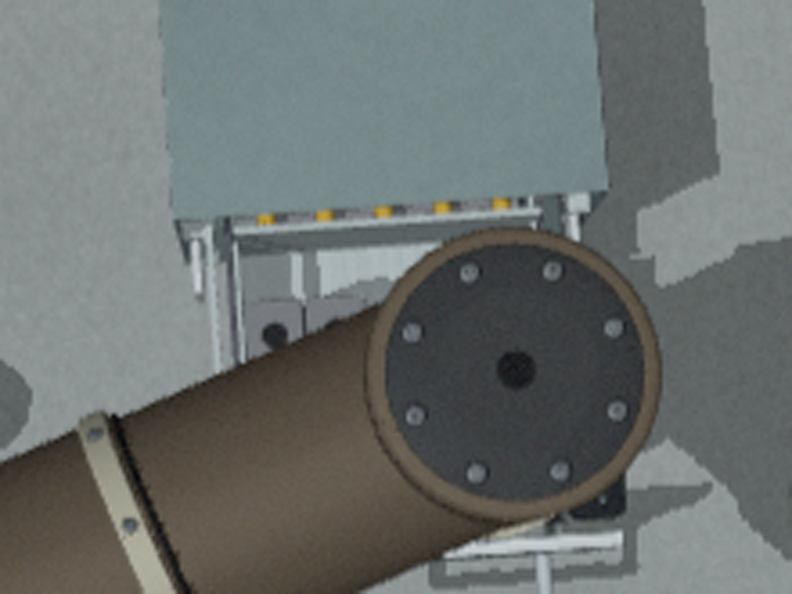

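View pics/s10.png

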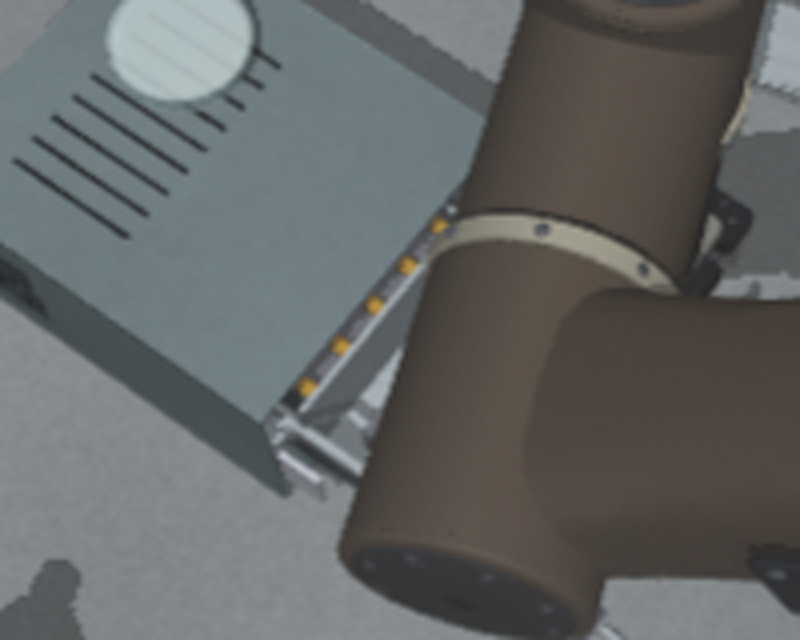

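```bash
python3 -m handwheel '[1.5,0,0,0, 3,0,0,0, 4.5,0,0,0, 6,0,0,0, 7,0,0,0, 7.8,0,0,0, 8.3,0,0,0, 8.3,0,0,0, 8.3,0,0,0, 8.3,0,0,0]'
python3 - <<'E'
from h import *
to(rk(-.159,.0005,.112),94.95)
w=cams.capture("wrist"); save(w,"w11.png")
E
```

```text
time_s: 16.05
tcp_pos: [0.5055, 0.0261, 0.1125]
eef_rot: [-71.4, 90.0, 23.5]
contact_force: [0.7, -0.1, 0.1]
gripper_width: 0.0642
shift cm [0.05 0.04 0.03] turn -0.04 | t 16.05 tcp [0.5055 0.0261 0.1125] psi 94.91 down [ 7.e-04  3.e-04 -1.e+00]
```

View pics/w11.png

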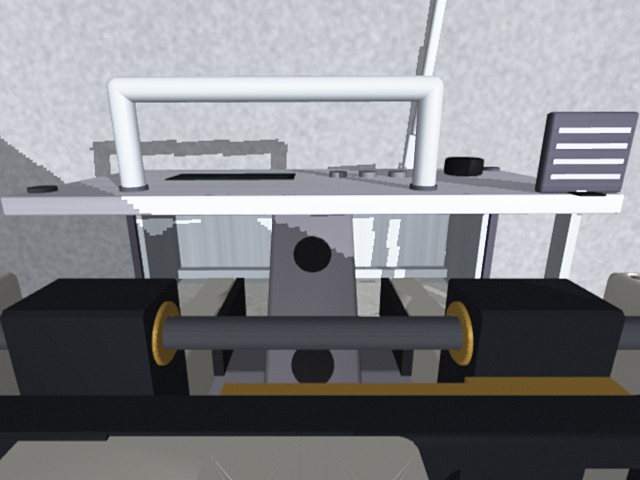

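Good: cassette 3 (x 272–355, dots at u=312) is centred between the pads. Close at 25 N.

```bash
python3 -m handwheel '[0,0,0,0, 0,0,0,0, 0,0,0,0, 0,0,0,0, 0,0,0,0, 0,0,0,0, 0,0,0,0, 0,0,0,0, -0.3,0,0,0, -0.6,0,0,0]' 2 25
python3 - <<'E'
from h import *
to(rk(-.159,.0005,.112),94.95)
w=cams.capture("wrist"); save(w,"w12.png")
E
```

```text
time_s: 17.35
tcp_pos: [0.5052, 0.026, 0.1181]
eef_rot: [70.5, 90.0, 165.4]
contact_force: [1.3, 0.2, -2.0]
gripper_width: 0.0358
shift cm [0.61 0.01 0.02] turn -0.04 | t 17.35 tcp [0.5052 0.026  0.1181] psi 94.91 down [-2.e-04  1.e-04 -1.e+00]
```

View pics/w12.png

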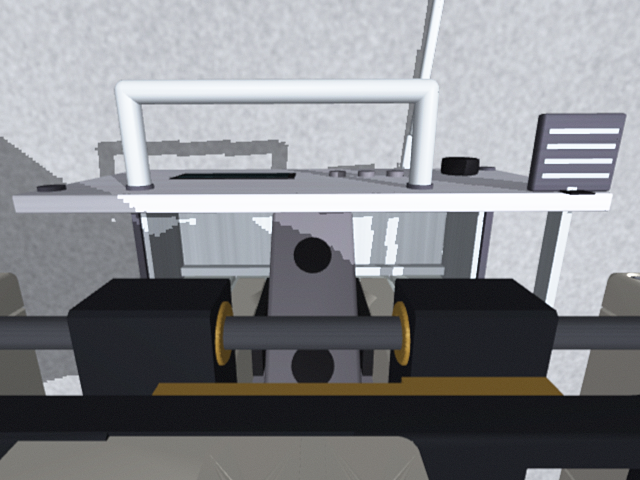

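```bash
python3 -m handwheel '[-0.5,0,0,0, -1.2,0,0,0, -2.2,0,0,0, -3.5,0,0,0, -5,0,0,0, -7,0,0,0, -9,0,0,0, -11,0,0,0, -12.5,0,0,0, -13,0,0,0]'
python3 - <<'E'
from h import *
to(rk(-.159,.0005,.112),94.95)
w=cams.capture("wrist"); save(w,"w13.png")
w=cams.capture("top"); save(w,"t13.png",(200,130,460,325),3)
w=cams.capture("scene"); save(w,"s13.png",(200,90,460,285),3)
E
```

```text
time_s: 18.65
tcp_pos: [0.5055, 0.0261, 0.2493]
eef_rot: [-70.7, 89.9, 24.2]
contact_force: [-0.4, -0.3, -2.8]
gripper_width: 0.0359
shift cm [1.373e+01 7.000e-02 1.000e-02] turn -0.04 | t 18.65 tcp [0.5055 0.0261 0.2493] psi 94.91 down [ 1.6e-03  7.0e-04 -1.0e+00]
```

View pics/w13.png

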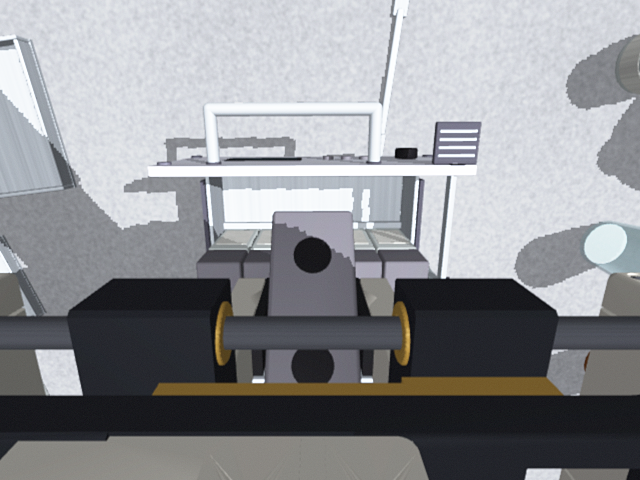

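View pics/t13.png

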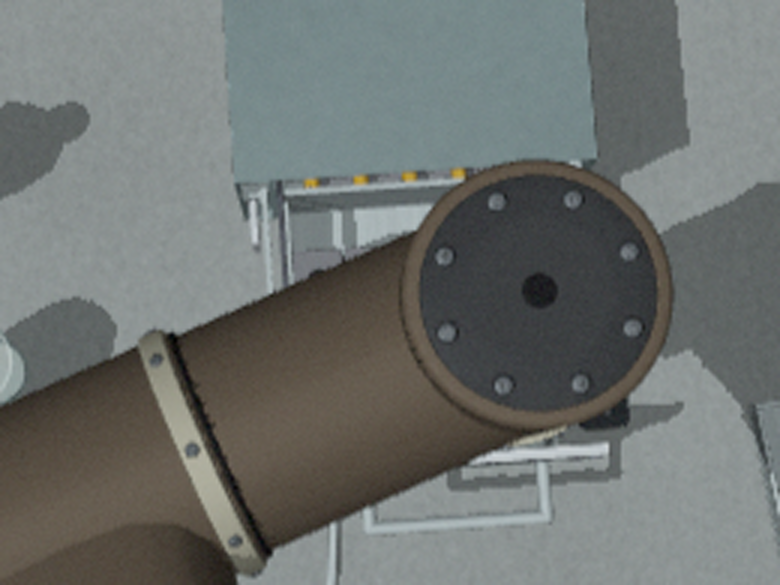

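View pics/s13.png

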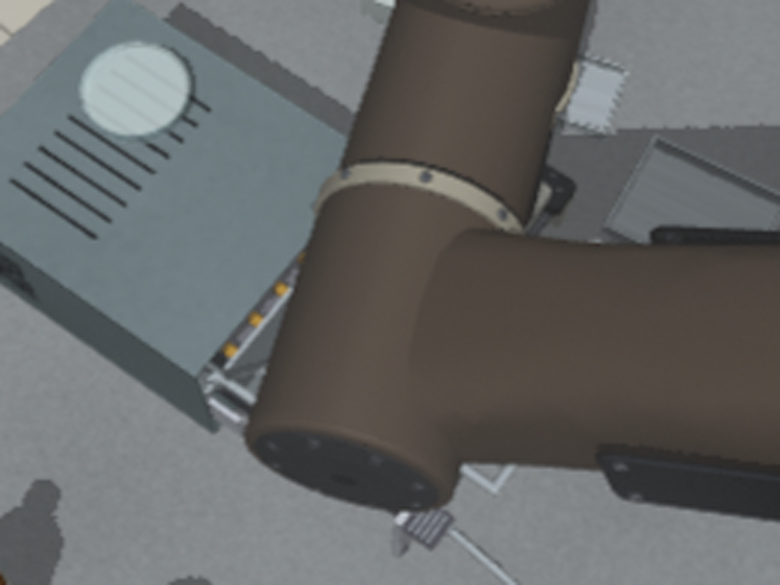

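```bash
python3 -c "
from h import *
to([.4515,-.3133,.15],101.4)"; cat > /dev/null
```

```text
shift cm [  9.77   8.22 -33.35] turn -6.49 | t 18.8 tcp [0.505  0.026  0.2478] psi 94.91 down [-5.e-04  1.e-04 -1.e+00]
```

```bash
python3 -m handwheel '[0,0.4,-1.6,0, 0,1.2,-5,-1, 0,2.1,-9,-2, 0,3.2,-13,-3, 0,4.2,-17,-4, 0,5.2,-21,-5, 0,6.2,-25,-6, 0,7.1,-28.8,-6.5, 0,7.8,-31.5,-6.5, 1,8.2,-33,-6.5]'
python3 - <<'E'
from h import *
to([.4515,-.3133,.15],101.4)
w=cams.capture("wrist"); save(w,"w14.png")
w=cams.capture("scene"); save(w,"s14.png",(300,60,560,255),3)
E
```

```text
time_s: 20.05
tcp_pos: [0.451, -0.3116, 0.2375]
eef_rot: [116.5, 90.0, -142.2]
contact_force: [-0.1, -0.2, -2.4]
gripper_width: 0.0358
shift cm [ 8.75 -0.01 -0.18] turn -0.08 | t 20.05 tcp [ 0.451  -0.3116  0.2375] psi 101.32 down [-1.e-04 -1.e-04 -1.e+00]
```

View pics/w14.png

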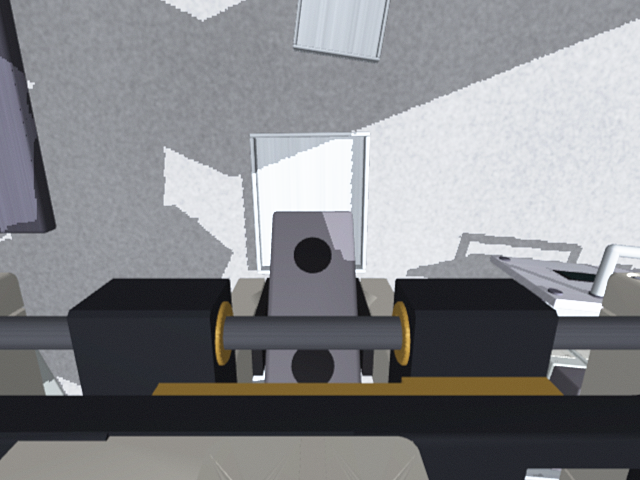

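View pics/s14.png

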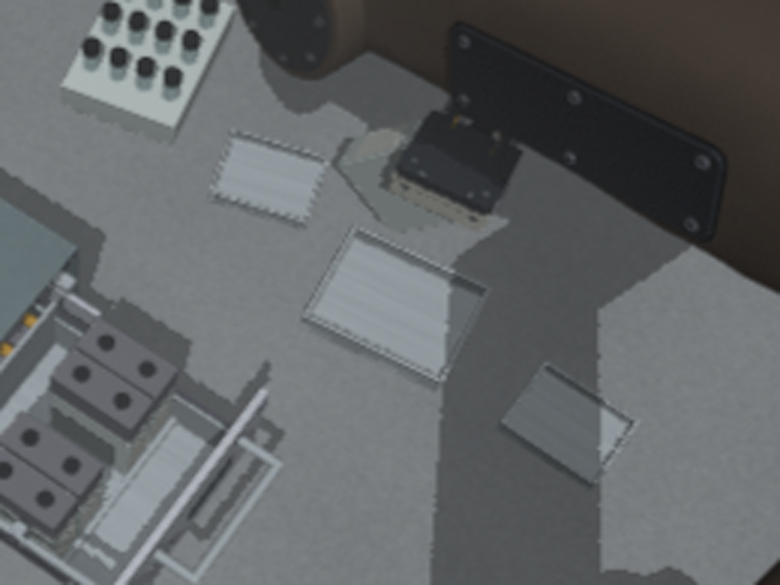

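Run:
```python
from h import *
w=cams.capture("wrist")
C=np.array([.4515,-.3133,0]);a=np.radians(11.4);ux=np.array([np.cos(a),np.sin(a),0]);uy=np.array([-ux[1],ux[0],0])
for i,j in((-1,1),(-1,-1),(1,1),(1,-1)): print(i,j,px(w,C+ux*.075*i+uy*.06*j+[0,0,.022]).round(1))
# inverse
for q in((252,133),(368,133),(258,270),(364,270)): print(q,pt(w,*q,.022).round(4))
```

```text
-1 1 [368.8 133.2]
-1 -1 [247.8 133.6]
1 1 [363.4 274.3]
1 -1 [254.8 274.7]
(252, 133) [ 0.3885 -0.3829  0.022 ]
(368, 133) [ 0.3661 -0.2701  0.022 ]
(258, 270) [ 0.5307 -0.3547  0.022 ]
(364, 270) [ 0.508  -0.2402  0.022 ]
```

```bash
python3 -m handwheel '[1,0,-0.1,0, 3,0,-0.1,0, 5,0,-0.1,0, 7,0,-0.1,0, 9,0,-0.1,0, 11,0,-0.1,0, 12.4,0,-0.1,0, 13.2,0,-0.1,0, 13.8,0,-0.1,0, 13.8,0,-0.1,0]' 2 10
python3 - <<'E'
from h import *
to([.4515,-.3133,.084],101.4)
w=cams.capture("wrist"); save(w,"w15.png")
E
```

```text
time_s: 21.45
tcp_pos: [0.452, -0.3108, 0.1]
eef_rot: [71.0, 90.0, 172.4]
contact_force: [0.3, -0.6, -2.2]
gripper_width: 0.0359
shift cm [ 1.6   0.1  -0.24] turn 0.02 | t 21.45 tcp [ 0.452  -0.3108  0.1   ] psi 101.42 down [-1.e-04  0.e+00 -1.e+00]
```

View pics/w15.png

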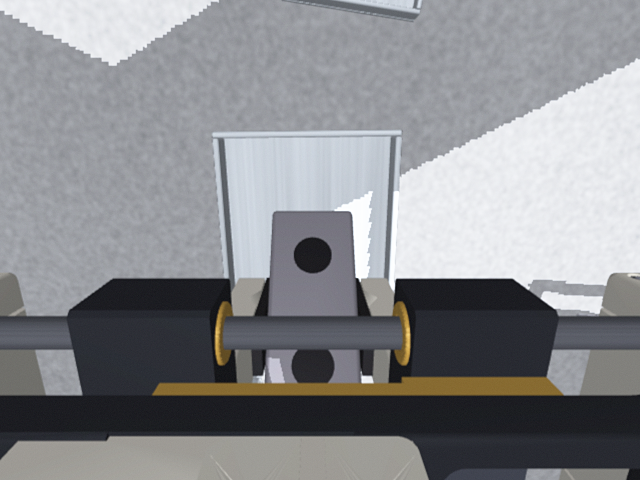

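```bash
python3 -m handwheel '[0.2,0,0,0, 0.4,0,0,0, 0.4,0,0,0, 0.4,0,0,0, 0.4,0,0,0, 0.4,0,0,0, 0.4,0,0,0, 0.4,0,0,0, 0.4,0,0,0, 0.4,0,0,0]' 2 5
python3 - <<'E'
from h import *
to([.4515,-.3133,.084],101.4)
w=cams.capture("wrist"); save(w,"w16.png")
E
```

```text
time_s: 22.75
tcp_pos: [0.452, -0.3108, 0.096]
eef_rot: [48.3, 90.0, 149.8]
contact_force: [-0.4, 0.7, -2.5]
gripper_width: 0.0359
shift cm [ 1.2   0.09 -0.23] turn 0.01 | t 22.75 tcp [ 0.452  -0.3108  0.096 ] psi 101.41 down [-0.  0. -1.]
```

View pics/w16.png

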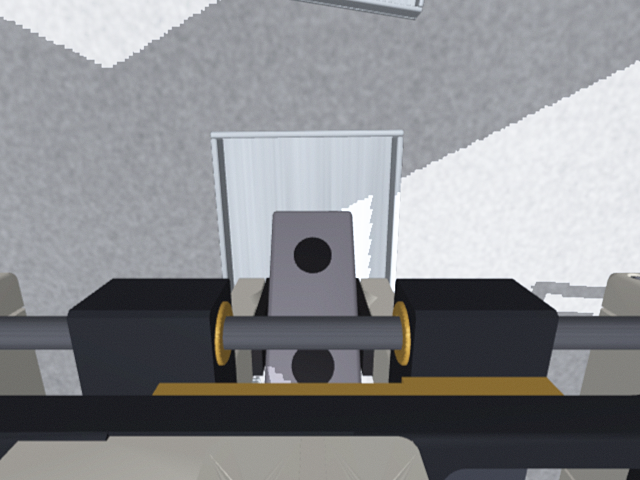

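```bash
python3 -m handwheel '[0,0.6,0,0, 0,1.8,-0.1,0, 0,3.2,-0.2,0, 0,4.6,-0.2,0, 0,5.8,-0.2,0, 0,6.5,-0.2,0, 0,6.8,-0.2,0, 0.2,6.8,-0.2,0, 0.4,6.8,-0.2,0, 0.6,6.8,-0.2,0]' 2 5
python3 - <<'E'
from h import *
to([.4515,-.3133,.084],101.4)
print(sensors.get_state()["contact_force"])
E
```

```text
time_s: 24.05
tcp_pos: [0.386, -0.3262, 0.0898]
eef_rot: [80.2, 90.0, -178.3]
contact_force: [-3.0, 0.1, 7.0]
gripper_width: 0.0361
shift cm [ 0.58 -6.68 -0.04] turn 0.03 | t 24.05 tcp [ 0.386  -0.3262  0.0898] psi 101.43 down [-2.e-04 -0.e+00 -1.e+00]
[-3.0315014   0.13019235  7.02854328]
```

```bash
python3 -m handwheel '[-0.05,-0.4,0,0, -0.1,-0.8,0,0, -0.15,-1.2,0,0, -0.2,-1.6,0,0, -0.2,-2,0,0, -0.22,-2.4,0,0, -0.2,-2.8,0,0, -0.17,-3.2,0,0, -0.13,-3.6,0,0, -0.1,-4,0,0]' 2 4
python3 - <<'E'
from h import *
to([.4515,-.3133,.084],101.4)
w=cams.capture("wrist"); save(w,"w18.png")
E
```

```text
time_s: 25.3
tcp_pos: [0.4252, -0.3182, 0.0909]
eef_rot: [12.2, 90.0, 113.6]
contact_force: [0.4, 1.0, 1.4]
gripper_width: 0.0362
shift cm [ 0.69 -2.67 -0.04] turn 0.01 | t 25.3 tcp [ 0.4252 -0.3182  0.0909] psi 101.41 down [-0.e+00  1.e-04 -1.e+00]
```

View pics/w18.png

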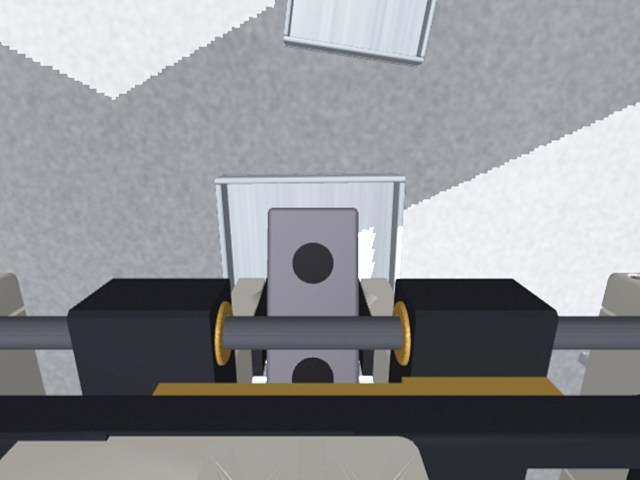

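```bash
python3 -m handwheel '[0.06,-0.4,0,0, 0.12,-0.7,0,0, 0.2,-1.0,0,0, 0.28,-1.3,0,0, 0.38,-1.6,0,0, 0.48,-1.9,0,0, 0.58,-2.2,0,0, 0.66,-2.4,0,0, 0.72,-2.6,0,0, 0.72,-2.6,0,0]' 2 4
python3 - <<'E'
from h import *
to([.4515,-.3133,.084],101.4)
w=cams.capture("wrist"); save(w,"w19.png")
E
```

```text
time_s: 26.6
tcp_pos: [0.4505, -0.3131, 0.0837]
eef_rot: [1.6, 90.0, 103.0]
contact_force: [1.7, 0.3, 0.9]
gripper_width: 0.0358
shift cm [-0.03 -0.09 -0.04] turn 0.02 | t 26.6 tcp [ 0.4505 -0.3131  0.0837] psi 101.42 down [-0.e+00  1.e-04 -1.e+00]
```

View pics/w19.png

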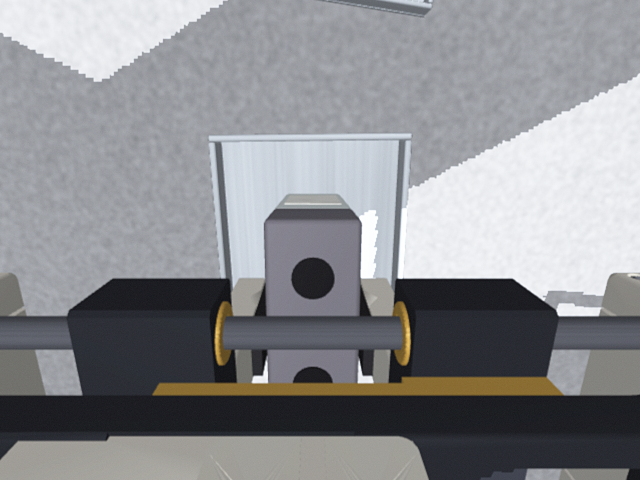

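Run:
```python
from h import *
w=cams.capture("wrist");s=sensors.get_state(); M=R.from_euler("xyz",s["eef_rot"],degrees=True).as_matrix()
g=s["tcp_pos"]+M@[-.019,0,0]; f=M[:,1]; 
for th in (-4,0,3,6,10):
    t=np.radians(th); up=np.array([0,0,np.cos(t)])+f*np.sin(t); fw=f*np.cos(t)-np.array([0,0,np.sin(t)])
    print(th,"topfront",px(w,g+up*.013+fw*.0423).round(1),"botfront",px(w,g-up*.099+fw*.0423).round(1),"topz",(g+up*.013+fw*.0423)[2].round(4))
```

```text
-4 topfront [310.8 228.6] botfront [311.5 173. ] topz 0.1187
0 topfront [310.9 223.9] botfront [311.5 182.9] topz 0.1157
3 topfront [310.9 220.8] botfront [311.5 190.3] topz 0.1135
6 topfront [310.9 218.1] botfront [311.5 197.8] topz 0.1112
10 topfront [310.9 215. ] botfront [311.5 207.7] topz 0.1082
```

```bash
python3 -m handwheel '[0.03,-0.15,0,0, 0.06,-0.3,0,0, 0.1,-0.45,0,0, 0.15,-0.6,0,0, 0.2,-0.7,0,0, 0.25,-0.8,0,0, 0.25,-0.9,0,0, 0.25,-0.9,0,0, 0.25,-0.9,0,0, 0.25,-0.9,0,0]' 2 4
python3 - <<'E'
from h import *
to([.4515,-.3133,.084],101.4)
w=cams.capture("wrist"); save(w,"w20.png",(180,120,460,400),2)
E
```

```text
time_s: 27.95
tcp_pos: [0.4593, -0.3114, 0.0814]
eef_rot: [-98.9, 90.0, 2.5]
contact_force: [0.0, 0.5, -2.6]
gripper_width: 0.036
shift cm [-0.26  0.8  -0.03] turn 0.01 | t 27.95 tcp [ 0.4593 -0.3114  0.0814] psi 101.41 down [ 1.e-04  0.e+00 -1.e+00]
```

View pics/w20.png

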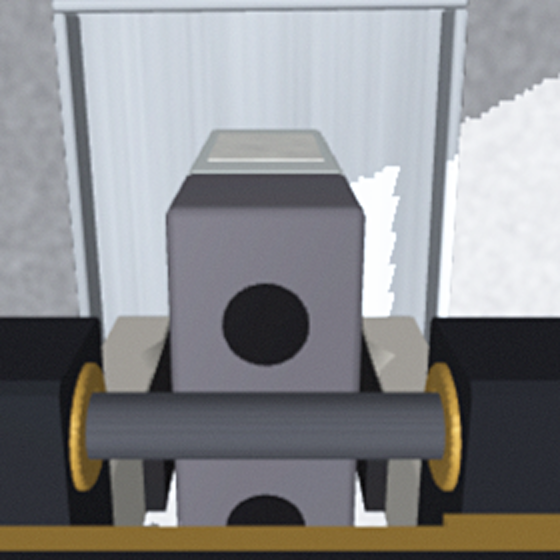

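```bash
python3 -m handwheel '[0.05,0,0,0, 0.1,0,0,0, 0.15,0,0,0, 0.2,0,0,0, 0.25,0,0,0, 0.3,0,0,0, 0.3,0,0,0, 0.3,0,0,0, 0.3,0,0,0, 0.3,0,0,0]' 2 4
python3 - <<'E'
from h import *
to([.4515,-.3133,.084],101.4)
w=cams.capture("wrist"); save(w,"w21.png",(180,120,460,400),2)
E
```

```text
time_s: 29.25
tcp_pos: [0.4599, -0.3115, 0.0791]
eef_rot: [-121.6, 89.9, -20.2]
contact_force: [0.5, 2.7, 5.1]
gripper_width: 0.0358
shift cm [-0.49  0.86 -0.01] turn 0.03 | t 29.25 tcp [ 0.4599 -0.3115  0.0791] psi 101.43 down [ 1.4e-03 -5.0e-04 -1.0e+00]
```

View pics/w21.png

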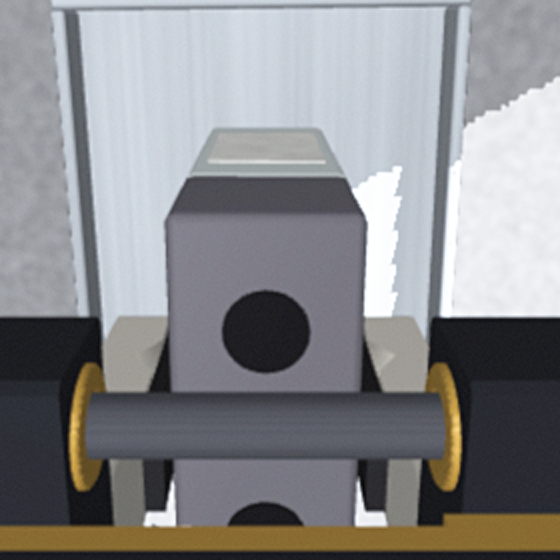

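```bash
python3 -m handwheel '[0,0,0,0, 0,0,0,0, 0,0,0,0, 0,0,0,0, -1,0,0,0, -3,0,0,0, -5,0,0,0, -8,0,0,0, -11,0,0,0, -13,0,0,0]' 5.6
python3 - <<'E'
from h import *
to(rk(-.224,.11,.16),94.95)
w=cams.capture("wrist"); save(w,"w22.png")
E
```

```text
time_s: 30.55
tcp_pos: [0.4596, -0.3116, 0.2108]
eef_rot: [-123.9, 89.9, -22.4]
contact_force: [0.7, -0.5, -0.4]
gripper_width: 0.0562
shift cm [ 5.04 -5.91 43.84] turn 6.48 | t 30.55 tcp [ 0.4596 -0.3116  0.2108] psi 101.43 down [ 2.1e-03 -9.0e-04 -1.0e+00]
```

View pics/w22.png

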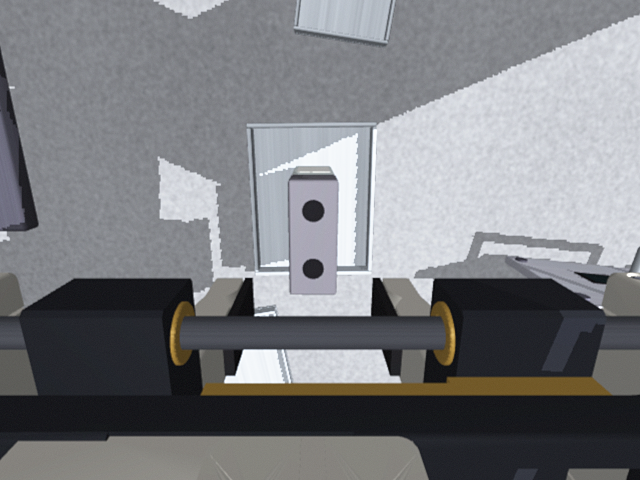

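```bash
python3 -m handwheel '[0,-0.3,2,0, 0,-0.8,6,1, 0,-1.4,11,2, 0,-2.1,16,3, 0,-2.8,21,4, 0,-3.5,26,5, 0,-4.2,31,6, 0,-4.9,36,6.5, 0.5,-5.6,40.5,6.5, 1,-5.9,44,6.5]' 0 30
python3 - <<'E'
from h import *
import pickle
to(rk(-.224,.118,.128),94.95)
w=cams.capture("wrist"); save(w,"w23.png"); pickle.dump(w,open("w23.pkl","wb"))
w=cams.capture("top"); save(w,"t23.png",(200,130,540,345),2.3);pickle.dump(w,open("t23.pkl","wb"))
E
```

```text
time_s: 31.85
tcp_pos: [0.4298, 0.1335, 0.1989]
eef_rot: [-57.9, 89.9, 37.1]
contact_force: [-0.3, -0.2, 0.1]
gripper_width: 0.0003
shift cm [ 7.09 -0.06  0.42] turn 0.03 | t 31.85 tcp [0.4298 0.1335 0.1989] psi 94.98 down [ 1.e-03  7.e-04 -1.e+00]
```

View pics/w23.png

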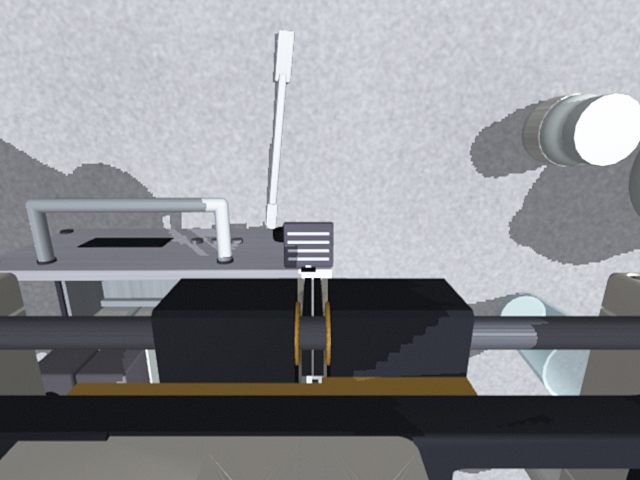

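View pics/t23.png

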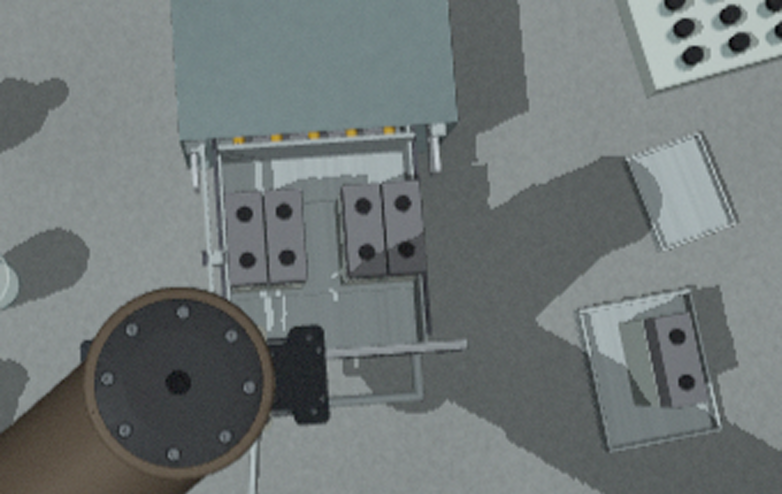

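Run:
```python
from h import *
import pickle
w=pickle.load(open("w23.pkl","rb"))
for q in((285,223),(333,223),(285,268),(333,268)):
    p=pt(w,*q,.122)-O; print((p@u).round(4),(p@v).round(4))
for r in((-.240,.094),(-.240,.128),(-.208,.094),(-.208,.128)): print(r,px(w,rk(*r,.122)).round(1))
t=pickle.load(open("t23.pkl","rb"))
def P(a,b,z): return pt(t,200+a/2.3,130+b/2.3,z)
q=[P(645,318,.116),P(697,311,.116),P(706,402,.116),P(657,408,.116)]
print(np.mean(q,0),[np.linalg.norm(q[i]-q[i-1]).round(4) for i in range(4)])
p=P(466,345,.125)-O; print("panel right end",p@u,p@v)
print("row front", [(P(a,b,.138)-O)@u for a,b in((233,285),(304,280),(346,278),(424,272))])
```

```text
-0.2405 0.096
-0.2405 0.1283
-0.2083 0.0953
-0.2082 0.1288
(-0.24, 0.094) [282.  223.8]
(-0.24, 0.128) [332.5 223.7]
(-0.208, 0.094) [283.1 268.3]
(-0.208, 0.128) [331.9 268.3]
[ 0.45869182 -0.30608762  0.116     ] [np.float64(0.086), np.float64(0.0504), np.float64(0.0867), np.float64(0.047)]
panel right end -0.20706661914580463 -0.12619398384379055
row front [np.float64(-0.1368751337668859), np.float64(-0.13653832838865768), np.float64(-0.13724007173129812), np.float64(-0.13639277783199477)]
```

```bash
python3 -m handwheel '[1.5,0,0.4,0, 3.5,0,0.4,0, 5.5,0,0.4,0, 6.8,0,0.4,0, 7.4,0,0.4,0, 7.8,0,0.4,0, 8.2,0,0.4,0, 8.5,0,0.4,0, 8.8,0,0.4,0, 8.8,0,0.4,0]'
python3 - <<'E'
from h import *
to(rk(-.224,.118,.111),94.95)
w=cams.capture("wrist"); save(w,"w24.png")
E
```

```text
time_s: 33.2
tcp_pos: [0.43, 0.1354, 0.111]
eef_rot: [-108.1, 90.0, -13.1]
contact_force: [-1.4, -3.8, 7.4]
gripper_width: 0.0001
shift cm [-0.   -0.04  0.23] turn -0.01 | t 33.2 tcp [0.43   0.1354 0.111 ] psi 94.94 down [ 8.e-04 -2.e-04 -1.e+00]
```

View pics/w24.png

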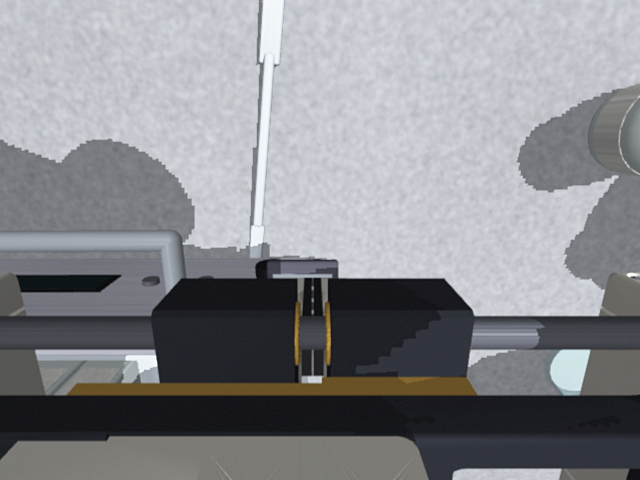

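```bash
python3 -m handwheel '[0,-0.3,0,0, 0,-0.6,0,0, 0,-0.8,0,0, 0,-1.1,0,0, 0,-1.5,0,0, 0,-2,0,0, 0,-2.5,0,0, 0,-3.1,0,0, 0,-3.7,0,0, 0,-4.3,0,0]'
python3 - <<'E'
from h import *
to(rk(-.0175,.118,.111),94.95)
w=cams.capture("wrist"); save(w,"w25.png")
w=cams.capture("top"); save(w,"t25.png",(200,130,540,345),2.3)
E
```

```text
time_s: 34.5
tcp_pos: [0.4728, 0.1392, 0.111]
eef_rot: [-85.8, 90.0, 9.1]
contact_force: [-3.0, -2.4, 6.3]
gripper_width: 0.0005
shift cm [ 1.000e-02 -1.639e+01  2.300e-01] turn -0.02 | t 34.5 tcp [0.4728 0.1392 0.111 ] psi 94.93 down [ 5.e-04  1.e-04 -1.e+00]
```

View pics/t25.png

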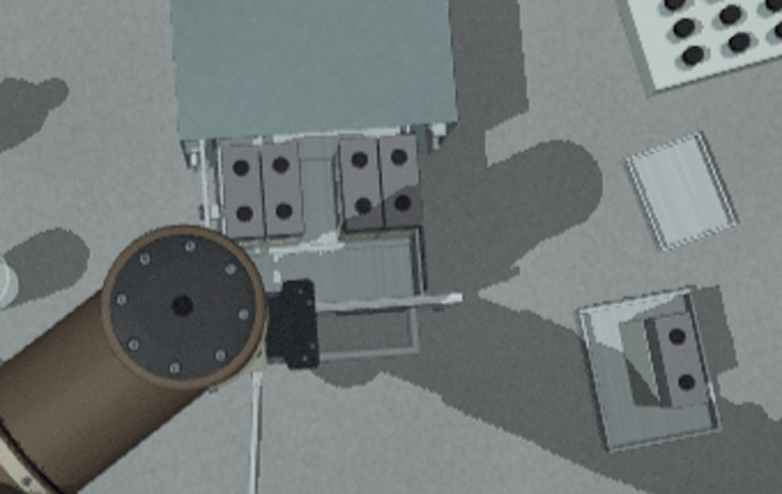

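```bash
python3 -m handwheel '[0,-0.7,0,0, 0,-1.8,0,0, 0,-3.3,0,0, 0,-4.9,0,0, 0,-6.5,0,0, 0,-8.1,0,0, 0,-9.7,0,0, 0,-11,0,0, 0,-12,0,0, 0,-12.6,0,0]'
python3 - <<'E'
from h import *
to(rk(-.0175,.118,.111),94.95)
E
```

```text
time_s: 35.85
tcp_pos: [0.5992, 0.1505, 0.1113]
eef_rot: [-73.1, 89.9, 21.8]
contact_force: [-4.0, -0.6, 6.7]
gripper_width: 0.0005
shift cm [ 0.04 -3.7   0.19] turn -0.02 | t 35.85 tcp [0.5992 0.1505 0.1113] psi 94.93 down [ 1.7e-03  7.0e-04 -1.0e+00]
```

```bash
python3 -m handwheel '[0,-0.5,0,0, 0,-1,0,0, 0,-1.5,0,0, 0,-1.9,0,0, 0,-2.3,0,0, 0,-2.6,0,0, 0,-2.9,0,0, 0,-3.1,0,0, 0,-3.3,0,0, 0,-3.4,0,0]'
python3 - <<'E'
from h import *
to(rk(-.0175,.118,.111),94.95)
E
python3 -m handwheel '[0,-0.05,0,0, 0,-0.1,0,0, 0,-0.15,0,0, 0,-0.2,0,0, 0,-0.25,0,0, 0,-0.3,0,0, 0,-0.35,0,0, 0,-0.4,0,0, 0,-0.45,0,0, 0,-0.45,0,0]'
python3 - <<'E'
from h import *
to(rk(-.0175,.118,.111),94.95)
w=cams.capture("top"); save(w,"t26.png",(240,130,440,280),4)
E
```

```text
time_s: 37.1
tcp_pos: [0.6325, 0.1535, 0.1114]
eef_rot: [-67.5, 89.9, 27.4]
contact_force: [-4.2, 0.6, 6.7]
gripper_width: 0.0002
shift cm [ 0.04 -0.36  0.18] turn -0.01 | t 37.1 tcp [0.6325 0.1535 0.1114] psi 94.94 down [ 1.5e-03  8.0e-04 -1.0e+00]
time_s: 38.35
tcp_pos: [0.6342, 0.1532, 0.1109]
eef_rot: [94.8, 89.8, -170.3]
contact_force: [-11.6, -0.1, 11.7]
gripper_width: 0.0002
shift cm [-0.01 -0.18  0.22] turn -0.03 | t 38.35 tcp [0.6342 0.1532 0.1109] psi 94.92 down [-3.3e-03 -6.0e-04 -1.0e+00]
```

View pics/t26.png

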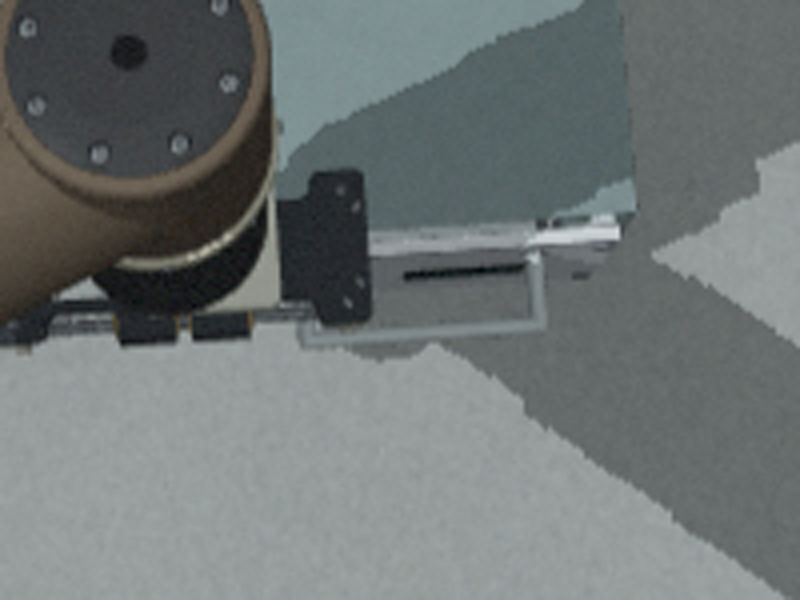

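```bash
python3 -m handwheel '[0,0.15,0,0, -0.3,0.25,0,0, -0.8,0.25,0,0, -1.3,0.25,0,0, -2,0.25,0,0, -3.5,0.25,0,0, -5.5,0.25,0,0, -7.5,1,0,0, -9,3,0,0, -10,5,0,0]'
python3 - <<'E'
from h import *
to([.45,-.05,.25],94.95)
w=cams.capture("top"); save(w,"t27.png",(240,130,440,280),4)
E
```

```text
time_s: 39.65
tcp_pos: [0.5861, 0.1491, 0.2121]
eef_rot: [-63.5, 89.9, 31.4]
contact_force: [-1.3, 0.8, -0.6]
gripper_width: 0.0002
shift cm [ -3.83  15.26 -18.67] turn -0.04 | t 39.65 tcp [0.5861 0.1491 0.2121] psi 94.91 down [ 1.3e-03  8.0e-04 -1.0e+00]
```

View pics/t27.png

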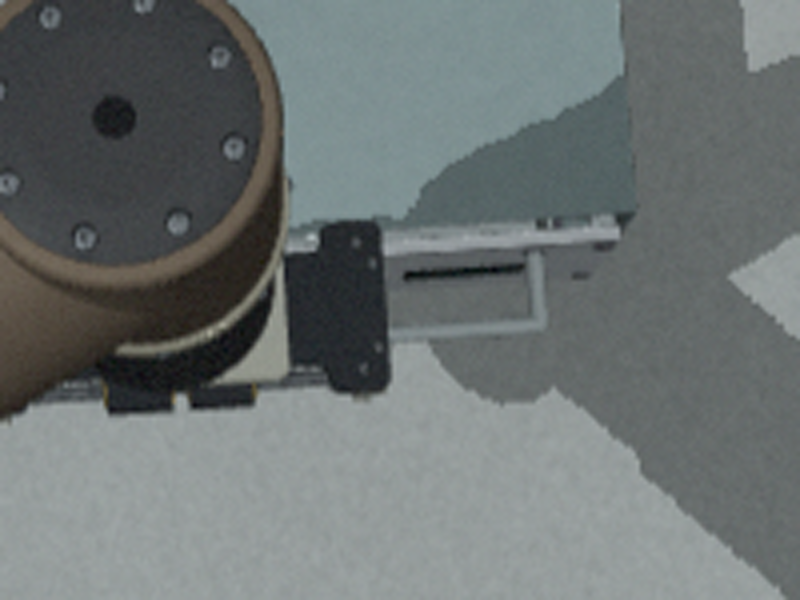

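```bash
python3 -m handwheel '[-1,1.5,-2,0, -3,3.5,-4,0, -5,5.5,-7,0, -6,7.5,-10,0, -8,9.5,-13,0, -9,11.5,-16,0, -10,12.5,-18,0, -10,13,-19,0, -10,13,-19,0, -10,13,-19,0]'
python3 - <<'E'
from h import *
w=cams.capture("top"); save(w,"t28.png")
w=cams.capture("wrist"); save(w,"w28.png")
w=cams.capture("scene"); save(w,"s28.png")
E
```

```text
time_s: 40.95
tcp_pos: [0.4734, -0.0511, 0.3099]
eef_rot: [85.5, 90.0, -179.6]
contact_force: [-0.4, -0.1, 0.2]
gripper_width: 0.0002
```

View pics/t28.png

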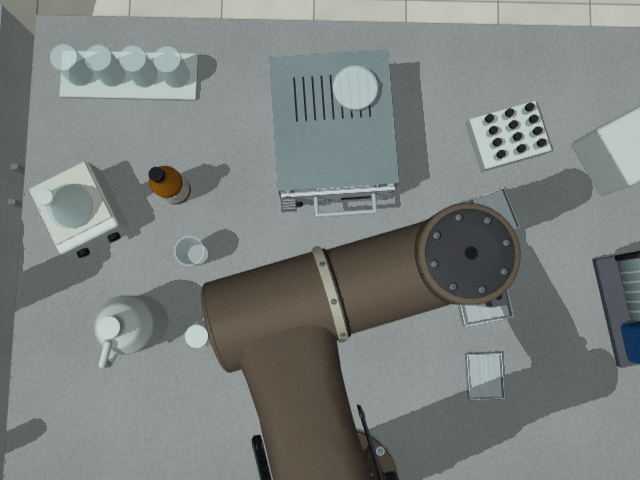

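View pics/s28.png

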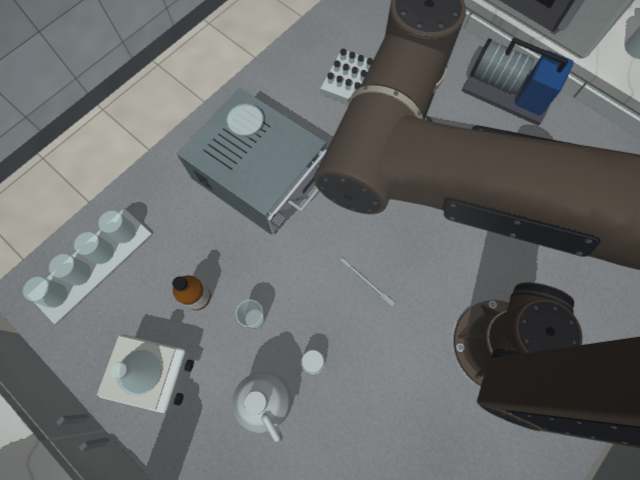

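View pics/w28.png

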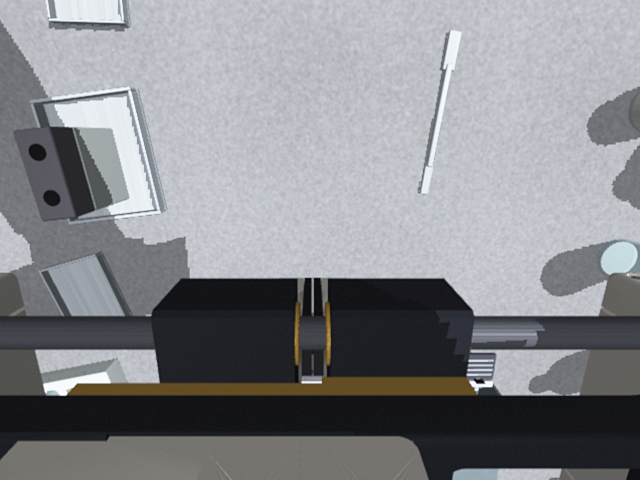

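Run:
```python
import cv2,numpy as np
a=cv2.imread("pics/top0.png");b=cv2.imread("pics/t28.png")
bx=(slice(180,222),slice(270,390))
g=lambda i:np.float32(cv2.cvtColor(i[bx],cv2.COLOR_BGR2GRAY))
print(cv2.phaseCorrelate(g(a),g(b)))
cv2.imwrite("pics/cmp.png",cv2.resize(np.vstack([a[175:225,260:410],b[175:225,260:410]]),None,fx=5,fy=5))
```

```text
((0.03773396267618523, 0.45278391103181903), 1.0107879060286062)
```

View pics/cmp.png

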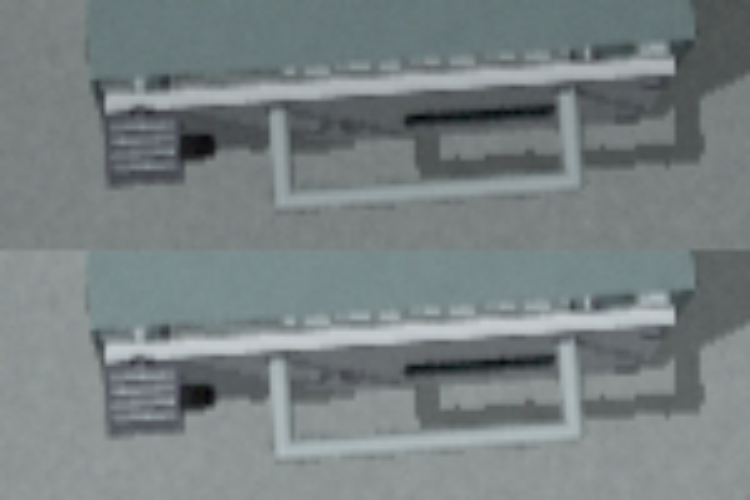

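Run:
```python
import cv2,numpy as np
a=cv2.imread("pics/top0.png").astype(float).mean(2);b=cv2.imread("pics/t28.png").astype(float).mean(2)
for nm,x0,x1,y0,y1 in (("handle",322,340,208,220),("panelL",300,330,188,199),("panelR",375,392,184,195),("case edge",300,380,150,183)):
    A=a[y0:y1,x0:x1];B=b[y0:y1,x0:x1]; best=None
    yy=np.arange(y0,y1)
    for d in np.arange(-1.5,1.51,.05):
        e=0
        for x in range(x0,x1):
            s=np.interp(yy-d,np.arange(y0-5,y1+5),a[y0-5:y1+5,x]); t=b[y0:y1,x]
            e+=1-np.corrcoef(s,t)[0,1]
        if best is None or e<best[0]: best=(e,d)
    print(nm,best)
```

```text
handle (np.float64(0.13650965918465252), np.float64(1.3322676295501878e-15))
panelL (np.float64(0.03321759827625714), np.float64(1.3322676295501878e-15))
panelR (np.float64(0.02291787065465334), np.float64(1.3322676295501878e-15))
case edge (np.float64(52.76535449948458), np.float64(0.45000000000000173))
```

Panel and handle show zero shift from the starting picture, so the chassis is fully home. Handing in.

```bash
python3 -c "
from plant import workorder
print(workorder.close_job())"
```

```text
the job is handed in; nothing more can be done
None
```

The job is done and handed in at about 41 s on the robot's clock, with no verdict reported.

- **Pull-out:** I hooked the handle and pulled the chassis until the force rose to about 18 N at the stop. Vision put the travel at about 0.203, so the lock should have snapped in.
- **Cassette:** I tipped the middle cassette forward with one finger and lifted it out by its sides. In the 150 × 120 mm tray I put its front foot down and pivoted it upright, because it would not swing upright when I loosened the grip. It was not dropped. The foot met the tray floor at about 7 N upwards on the tool.
- **Push home:** I held the release pad down about 11 mm and slid the chassis home slowly. It met the end with about 12 N.

Last checks:
- **Chassis:** the panel and handle show no shift from the starting picture. One cruder whole-crop comparison gave 0.45 px (about 1 mm), probably from changed shadows, because the finer strip comparison gave zero.
- **Cassettes:** the spent one stands in the tray, off centre towards its right side. The other four were standing in their places when I last saw them. That was a quarter of the way through the push; once home they cannot be seen.
- **Bench:** by eye, the bottle, beaker, jar, jug and spatula had not moved.

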